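# Start a bolt in a sprung nut plate

## Task

Set the brass-headed bolt upright on the boss of the clamping jig, its two lugs resting on the flat face crosswise to the two marked notches. Keeping it pressed lightly down, turn it backward (anticlockwise from above) until the lugs drop into the notches, then forward (clockwise) a quarter turn so that the thread has caught. Finish still gripping the bolt and holding the sprung nut plate part-way down with it, not let go and not bottomed; leave the other things on the bench where they are.

Things in the scene. Friction and masses are not known exactly. Their poses are not given: they have to be found in the camera images.
- bolt: Loose stub bolt standing upright, brass hexagon head up, 68 mm tall, about 0.25 kg. Origin at the centre of its flat foot, z up along it. Steel shank 28 mm in diameter (foot chamfered to 24 mm) from 0 to 34 mm, head 34 mm across flats from 34 to 66 mm; two flats look along +x and -x, the others every 60 degrees. A red stripe on the head runs along x.
- bolt_lug (a point): Outer end of one of the bolt's two brass thread lugs, which stick out of the shank along the bolt's +x (this one) and -x to 20.5 mm from its axis. Each is 8 mm wide, 4 mm thick, tilted with the thread; middle 11 mm, lowest edge 8 mm above the foot. Axes as the bolt's.
- jig: Fixed clamping jig: blue foot 130x80x10 mm, origin at the centre of its underside, z up. It carries, 35 mm above the bench, a sprung steel nut plate (116x62x8 mm) with a round boss on it.
- boss_face (a point): Centre of the boss's flat top face, which moves with the nut plate; 73 mm above the bench when up; z up. Boss 58 mm across, bore 31 mm. Notches towards its +y and -y. Set the bolt down with its x along this x, either way round (within 35 degrees), lugs on the flat, a quarter turn clockwise of the notches. The bolt's foot is then 8 mm below this point, 18 mm once dropped.
- notch (a point): Middle of the notch on the +y side of boss_face, at face height, 19 mm from the axis; the other lies opposite. Each is 14 mm wide, 22.5 mm from the axis deep, with a yellow mark outside it. From it a right-hand thread runs clockwise under the face, down 6 mm per quarter turn (foot then 24 mm below the face), 2 mm play, end stop 135 degrees on.
- stop (a point): Top of one of two small stops on the face, 4 mm high, 3.4 mm wide, each just anticlockwise (from above) of a notch: at 118 and (this one) -62 degrees from boss_face's x. They keep lugs on the flat from reaching a notch clockwise, and stop them at the notch when they come anticlockwise.
- nut_plate (a joint): How far the nut plate is pressed down on its springs, in m: 0 up, 0.015 bottomed. Resists with about 3 N at 0 and 0.5 N more per mm; springs back up when the lugs drop into the notches or the bolt is let go.
- mug: Bystander: grey-blue mug, 85 mm wide, 88 mm tall; origin at the centre of its underside.
- hemp_reel: Bystander: reel of hemp with red ends, 61 mm across, 56 mm tall; origin at the centre of its underside.
- tape_measure: Bystander: yellow tape measure, 68x72x34 mm; origin at the centre of its underside.
Things that resemble listed ones, but are neither listed nor needed, are in the scene too. What is shaped like the bolt but blue is not meant.

How it is judged:
By the outcome, as a careful person would: the job done as asked, in the order asked, and still so for the second after the job is handed in, while the arm keeps its last pose, push and grip.
It also fails if it takes over 54 s, if anything falls off the work surface, if the arm or the gripper's body presses on something with over 40 N, if the wrist force passes 120 N, or if a joint passes its speed limit or range.

## Robot

A 6-joint arm with a two-finger parallel gripper is mounted at the origin on a cart in front of the work surface, level with it; the furniture and walls round the work are solid. World frame = base frame: x ahead of the robot, y to its left, z up, the work surface at z = 0. Lengths are in m, angles in rad, forces in N, time in s.
With the tool pointing down it reaches from about 0.425 to 0.95 m from the base axis. Payload 3.5 kg.
Tool frame: the origin (TCP) lies at the centre of the arm's flange, where the gripper is bolted on; the fingertips stand 173 mm ahead of it and the grasp point (between the pads) lies 155 mm ahead of it (ctrl.tcp_to_grasp is the distance from the TCP to the grasp point, in m); z points along the fingers, x is the direction in which the jaws open and shut, and the axes are right-handed (so a half turn about z gives the same grasp; the last joint's range is limited). The gripper opens to 85 mm and grips with 20 to 120 N. Pads are 22 mm wide; open, the fingers measure 114 mm over their backs; the gripper's body (76 mm by 85 mm) begins 54 mm behind the grasp point. The pads swing forward as they close: fully open they stand 13 mm farther back than shut.
Start: joints at [1.049, 0.286, 1.577, -0, 1.279, -0.15], TCP at [0.245, 0.629, 0.405] pointing down, gripper open.
Joint ranges: [-2.77, 2.77], [-0.9, 2.22], [0.21, 2.48], [-1.53, 4.67], [0.24, 2.81], [-2.84, 2.84]. Speed limits (rad/s): [2.79, 2.79, 3.14, 3.14, 3.14, 3.14].

## Interface

Orientations are given as a unit quaternion [x, y, z, w].
In Python, from plant import readout, imaging, ctrl, spotter gives the robot as it stands.
- The arm moves only by the tool apply_moves, never from a script. Its argument "steps" is a list of rows, each an object of numbers: "tx", "ty", "tz": the shift along the tool's x, y, z in mm; "wx", "wy", "wz": the turn, a rotation vector about the tool's x, y, z in rad. In form: [{"tx": .., "ty": .., "tz": .., "wx": .., "wy": .., "wz": ..}, ...]. A call has 1 to 12 rows; each row is the pose to reach, as a shift and turn from the pose commanded when the call began, along the tool's axes at that moment; what a row does not reach only later rows make up. A row lasts 1/10 s, in which the tool goes at most 50 mm and 8.59 degrees, less where a joint would pass 70% of its speed; a pose out of reach is approached as far as the arm can. A call with a gripper value outside its range is refused whole. "hand" is the opening, from 0 (shut) to 1 (fully open), set as the call begins (left out, the last holds). The fingers move at their own pace and stop on an object; "force" is the grip in N (left out, the last holds). Time passes only in rows, so rows that repeat a pose let the fingers close. It gives the time, the measured TCP pose, the force and the opening at its end, in the units of the state.
- readout.get_state(): the state, without advancing time (a new reading comes with each control period).
- imaging.read_camera(name): name is "side" or "top"; returns a dict with "img" (480x640x3 uint8, red, green, blue), "vfov" (degrees; the focal length in pixels is half the picture's height over the tangent of half this angle, whatever the lens; pixels are square), "cx", "cy" (the principal point, pixels), "k1" (the pictures are not rectified: a ray, as slopes to the right and down, at radius r is drawn at 1 + k1 r^2 times it, then the intrinsics apply), "R" (3x3) and "t" (3): a world point X has camera coordinates R X + t. Camera axes: x right, y down, z forward; pixel columns grow to the right and rows downward; lengths in m; the calibration is good to about 2 mm. A picture is of the moment at which its call begins. There is no depth.
- ctrl.sign_off(): hands the job in, once; it reports no verdict.
Trained networks look in the newest picture that a camera, given by its name, has taken for a name from the list of things; names that differ only in an ending like _2 or _b are one class to them, and where a whole thing is asked for, a point or a joint stands for the part that bears it (a point fixed in the world has none). Each returns a list of dicts, best first, with "confidence" (0 to 1); they miss things now and then, are a little off and sometimes report something else, mostly with a low value. They report only what shows in the picture. A call takes as long as a camera call. They do not tell look-alikes from the thing itself.
- spotter.trace(camera, label): "region" (480x640 bool, what is visible of it) and "uv" ([column, row] in pixels, amid what is visible of it).
The state is a dict: "time": time; "qpos": joint angles; "dq": joint speeds; "joint_efforts": joint torques, N m; "eef_pos": TCP position; "tcp_rot": TCP orientation; "contact_force": force on the tool from outside, world axes, zero at the start; "wrist_torque": the same for the moment, N m; "opening": opening from 0.0 (shut) to 1.0 (fully open).
Only numpy, scipy, OpenCV 4.12 (cv2) and the standard library are available. Lean on these libraries where they do the work, as an engineer would, in place of code of your own. Each camera call takes 0.05 s, during which the arm holds its last target.

## Working session

There is one attempt and no reset: what is moved stays moved. The work goes in short steps, Python scripts to look and compute and a tool call to move; the robot and the scene stay as the last step left them, time stands still between calls to the robot, and variables do not carry over. Pictures are saved under pics/ and viewed, and the job is handed in when it is done.

Besides the shell and the picture viewer there is one more tool, called after ">>>" in YAML: its name, and indented under it one key for each argument. apply_moves: Moves the arm, as the interface text tells. Its arguments: {"type":"object","properties":{"steps":{"type":"array","items":{"type":"object","properties":{"tx":{"type":"number"},"ty":{"type":"number"},"tz":{"type":"number"},"wx":{"type":"number"},"wy":{"type":"number"},"wz":{"type":"number"}}}},"hand":{"type":"number"},"force":{"type":"number"}},"required":["steps"]}

```bash
mkdir -p pics; ls
cat > h.py <<'E'
import numpy as np,cv2
from plant import readout,imaging,ctrl,spotter
def K(c):
    f=240/np.tan(np.radians(c['vfov'])/2); return f
def proj(c,X):
    X=np.atleast_2d(X);p=X@np.array(c['R']).T+np.array(c['t']);s=p[:,:2]/p[:,2:];r2=(s**2).sum(1,keepdims=True)
    return s*(1+c['k1']*r2)*K(c)+[c['cx'],c['cy']]
def ray(c,uv):
    d=(np.array(uv,float)-[c['cx'],c['cy']])/K(c);s=d.copy()
    for _ in range(30): s=d/(1+c['k1']*(s**2).sum())
    R=np.array(c['R']);o=-R.T@np.array(c['t']);v=R.T@np.array([s[0],s[1],1]);return o,v
def atz(c,uv,z):
    o,v=ray(c,uv);return o+v*(z-o[2])/v[2]
def save(c,n,box=None,sc=1):
    im=c['img'][:,:,::-1]
    if box: im=im[box[1]:box[3],box[0]:box[2]]
    cv2.imwrite('pics/'+n+'.png',cv2.resize(im,None,fx=sc,fy=sc,interpolation=cv2.INTER_CUBIC))
E
python3 - <<'E'
from h import *
print(readout.get_state())
for n in ['side','top']:
    c=imaging.read_camera(n);save(c,n+'0')
    print(n,c['vfov'],c['cx'],c['cy'],c['k1'],c['R'],c['t'])
    for l in ['bolt','bolt_lug','jig','boss_face','notch','stop']:
        for d in spotter.trace(n,l)[:4]: print(l,d['confidence'],d['uv'],d['region'].sum())
print(ctrl.tcp_to_grasp,readout.get_state()['time'])
E
```

```text
pics
{'time': 0.0, 'qpos': array([ 1.04901151e+00,  2.87203122e-01,  1.57817357e+00, -1.87310874e-05,
        1.27858820e+00, -1.50024989e-01]), 'dq': array([-0.00083266, -0.00112319,  0.00026356,  0.0014484 ,  0.00039482,
        0.00042298]), 'joint_efforts': array([-9.31163522e-04, -4.05988312e+01, -2.92622834e+01, -2.00888339e-04,
        5.85474452e-03,  2.32762051e-05]), 'eef_pos': array([0.24506276, 0.62867851, 0.40332357]), 'tcp_rot': array([ 8.25605428e-01,  5.64246640e-01, -1.06440267e-03,  5.23454128e-04]), 'contact_force': array([-0.0127999 , -0.40801053, -0.04204361]), 'wrist_torque': array([ 0.00542329, -0.01501913, -0.01553728]), 'opening': 0.999937659327131}
side 48.900604824955174 320.31294899547606 238.6240297200255 -0.06250625379592356 [[-0.99037934 -0.13796462 -0.01070189]
 [-0.0610403   0.50496393 -0.86097939]
 [ 0.12418876 -0.85204295 -0.50852724]] [0.55544225 0.13280845 1.06483794]
bolt 0.75 [346.5, 340.5] 701
bolt 0.68 [303.4, 331.9] 701
bolt_lug 0.76 [347.2, 338.9] 743
jig 0.9 [333.0, 229.0] 1740
boss_face 0.95 [334.6, 217.8] 906
notch 0.68 [331.9, 220.6] 909
stop 0.89 [331.9, 216.9] 907
top 48.45454999600467 314.8714567577784 235.83425641197613 0.02164794484518257 [[-0.02361888 -0.99971424 -0.00368706]
 [-0.99395672  0.02387801 -0.10714424]
 [ 0.10720166  0.00113415 -0.99423665]] [-0.05372756  0.56615602  1.29005656]
bolt 0.62 [204.2, 236.5] 216
bolt 0.61 [195.7, 272.1] 281
bolt_lug 0.68 [196.6, 269.2] 243
bolt_lug 0.58 [204.8, 240.8] 249
jig 0.73 [371.4, 237.0] 1589
boss_face 0.63 [371.3, 234.6] 1191
notch 0.78 [374.6, 237.5] 1236
stop 0.84 [373.8, 237.5] 1208
0.1547 0.7
```

View pics/side0.png

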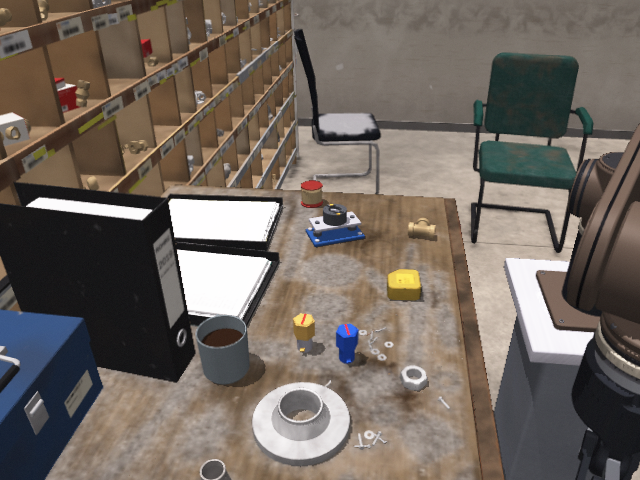

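View pics/top0.png

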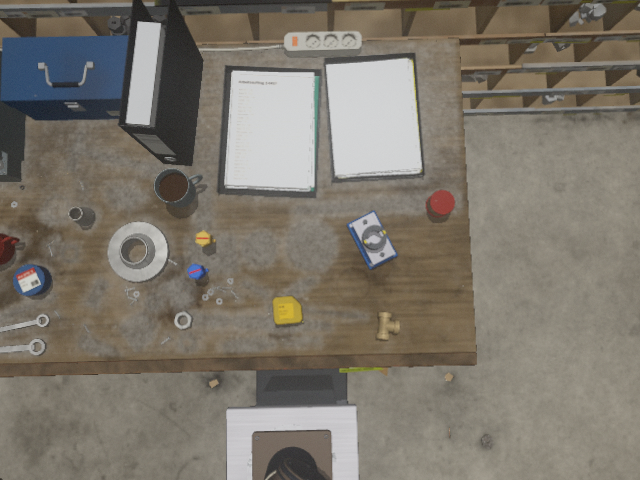

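Run:
```python
import cv2
s=cv2.imread('pics/side0.png');t=cv2.imread('pics/top0.png')
r=lambda i,a,b,c,d,f:cv2.resize(i[b:d,a:c],None,fx=f,fy=f,interpolation=cv2.INTER_CUBIC)
cv2.imwrite('pics/s_b.png',r(s,260,280,400,380,5.7)); cv2.imwrite('pics/s_j.png',r(s,280,180,390,260,7))
cv2.imwrite('pics/t_b.png',r(t,160,210,260,290,7)); cv2.imwrite('pics/t_j.png',r(t,320,195,420,275,7))
```

```text
(no output)
```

View crops.

View pics/s_b.png

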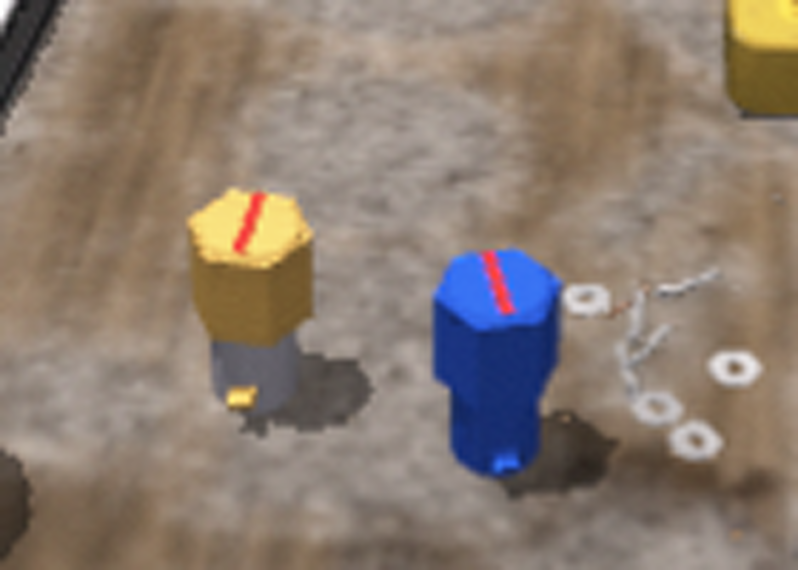

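View pics/s_j.png

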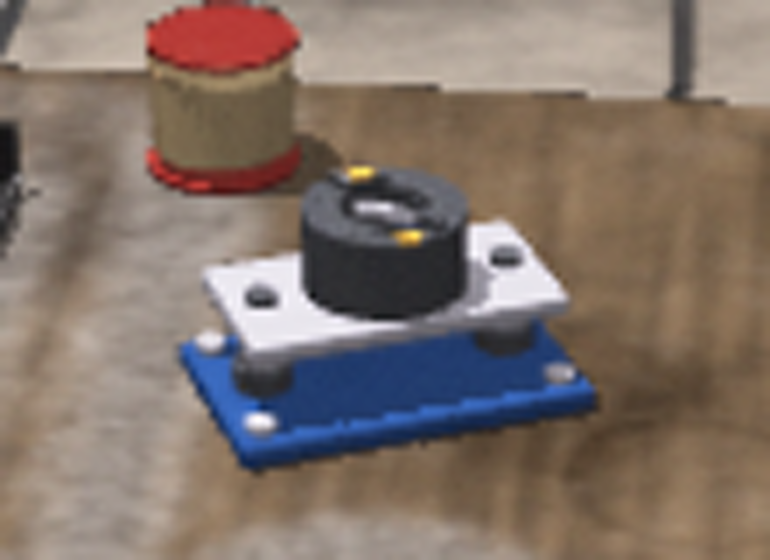

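View pics/t_b.png

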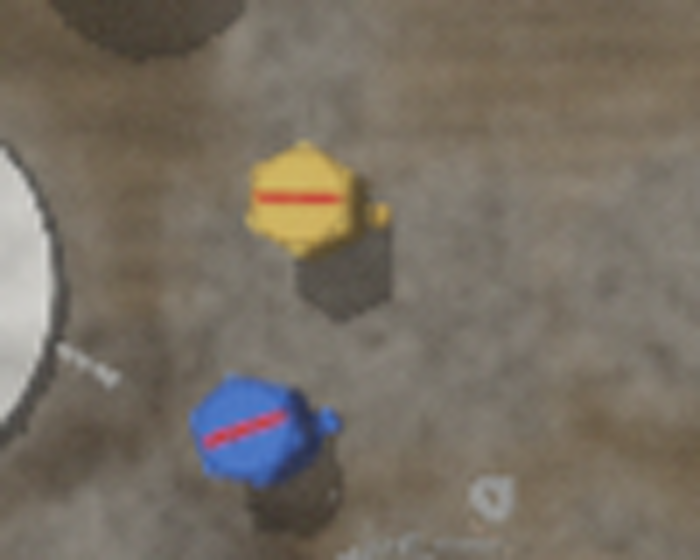

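View pics/t_j.png

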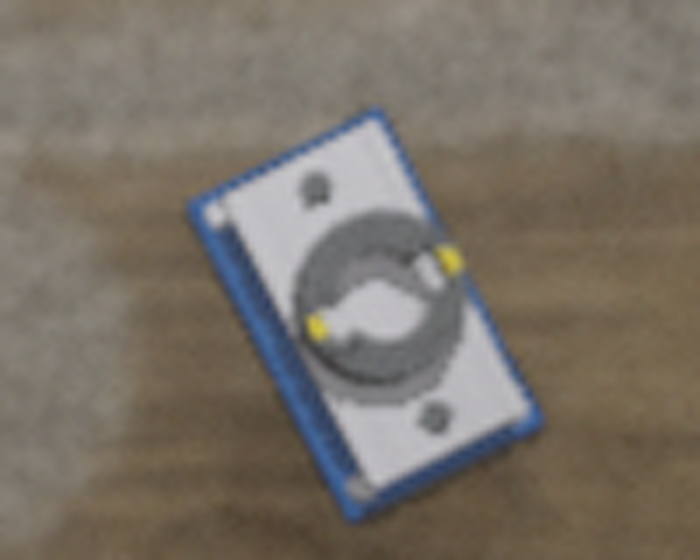

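```bash
cat > fit.py <<'E'
from h import *
from scipy.optimize import minimize,least_squares
def hexpts(x,y,yaw,z0,r):
    a=yaw+np.pi/6+np.arange(6)*np.pi/3
    return np.c_[x+r*np.cos(a),y+r*np.sin(a),np.full(6,z0)]
def hullmask(c,P,S=4):
    uv=proj(c,P);h=cv2.convexHull(((uv+.5)*16*S).astype(np.int32))
    m=np.zeros((480*S,640*S),np.uint8);cv2.fillConvexPoly(m,h,255,shift=4)
    return cv2.resize(m,(640,480),interpolation=cv2.INTER_AREA)/255.
def ycol(c,box):
    hsv=cv2.cvtColor(c['img'],cv2.COLOR_RGB2HSV);m=((hsv[...,0]>=14)&(hsv[...,0]<36)&(hsv[...,1]>110)&(hsv[...,2]>70))|(((hsv[...,0]<10)|(hsv[...,0]>170))&(hsv[...,1]>150)&(hsv[...,2]>120))
    o=np.zeros(m.shape);x0,y0,x1,y1=box;o[y0:y1,x0:x1]=m[y0:y1,x0:x1];return o
E
python3 - <<'E'
from fit import *
cs={n:imaging.read_camera(n) for n in ['side','top']}
import pickle;pickle.dump(cs,open('cs0.pkl','wb'))
box={'side':(285,305,325,342),'top':(190,225,212,248)}
M={n:ycol(cs[n],box[n]) for n in cs}
print({n:M[n].sum() for n in M})
g=atz(cs['top'],(203.5,238.3),.066);print(g)
R=.017/np.cos(np.pi/6)
def head(p): return np.r_[hexpts(*p,.034,R),hexpts(*p,.066,R)]
for use in (['side','top'],['side'],['top']):
    def cost(q): return sum(np.abs(hullmask(cs[n],head([q[0],q[1],q[2]/30]))-M[n]).sum() for n in use)
    best=min((minimize(cost,[g[0],g[1],y0*30],method='Nelder-Mead',options=dict(initial_simplex=[[g[0],g[1],y0*30],[g[0]+.004,g[1],y0*30],[g[0],g[1]+.004,y0*30],[g[0],g[1],y0*30+4]])) for y0 in (1.35,1.57,1.8)),key=lambda r:r.fun)
    print(use,best.x[:2],best.x[2]/30,best.fun)
# red stripe directions
for n in cs:
    hsv=cv2.cvtColor(cs[n]['img'],cv2.COLOR_RGB2HSV);m=((hsv[...,0]<8)|(hsv[...,0]>172))&(hsv[...,1]>140)&(hsv[...,2]>110)
    x0,y0,x1,y1=box[n];yy,xx=np.nonzero(m[y0:y1,x0:x1]);P=np.array([atz(cs[n],(x+x0,y+y0),.067)[:2] for x,y in zip(xx,yy)])
    c=P.mean(0);u=np.linalg.svd(P-c)[2][0];print(n,'stripe',c,np.arctan2(u[1],u[0])%np.pi,len(P))
# jig
pts={'side':[(280+361/7,180+173/7),(280+410/7,180+237/7)],'top':[(320+450/7,195+260/7),(320+318/7,195+327/7)]}
for n in cs:
    hsv=cv2.cvtColor(cs[n]['img'],cv2.COLOR_RGB2HSV);m=(hsv[...,0]>=18)&(hsv[...,0]<36)&(hsv[...,1]>120)&(hsv[...,2]>120)
    Q=[]
    for p in pts[n]:
        x0,y0=int(p[0])-5,int(p[1])-5;w=m[y0:y0+11,x0:x0+11];yy,xx=np.nonzero(w);Q.append(atz(cs[n],(xx.mean()+x0,yy.mean()+y0),.073)[:2]);print(n,len(xx),xx.mean()+x0,yy.mean()+y0)
    Q=np.array(Q);print(n,'marks',Q,'mid',Q.mean(0),'d',np.linalg.norm(Q[0]-Q[1]),'ang y',np.arctan2(*(Q[0]-Q[1])[::-1]))
E
```

```text
{'side': np.float64(495.0), 'top': np.float64(192.0)}
[0.56133881 0.2008722  0.066     ]
['side', 'top'] [0.5626399 0.2009764] 1.5189810233707954 85.45098039215685
['side'] [0.56280339 0.20003904] 1.5158808992311184 25.84705882352941
['top'] [0.56323688 0.20487031] 1.5375426408649422 27.823529411764703
side stripe [0.56295012 0.19873067] 1.500834977000621 20
top stripe [0.56201387 0.20306151] 1.5467557773648595 10
side 5 330.8 204.4
side 7 337.7142857142857 213.42857142857142
side marks [[ 0.56697369 -0.23697551]
 [ 0.54484429 -0.19168377]] mid [ 0.55590899 -0.21432964] d 0.05040885274639272 ang y -1.1163127688121413
top 6 383.8333333333333 231.83333333333334
top 4 364.5 241.5
top marks [[ 0.56578228 -0.23259537]
 [ 0.54364149 -0.18555887]] mid [ 0.55471188 -0.20907712] d 0.05198698959901278 ang y -1.1308499757659038
```

```bash
cat > mv.py <<'E'
from h import *
from scipy.spatial.transform import Rotation as Ro
def mv(x,y,z,yaw):
    s=readout.get_state();R=Ro.from_quat(s['tcp_rot']);p=s['eef_pos']
    d=R.inv().apply(np.array([x,y,z])-p)*1000
    Rt=Ro.from_euler('z',yaw)*Ro.from_euler('x',np.pi)
    rv=(R.inv()*Rt).as_rotvec();print('t',s['time'],'pos',p,'F',s['contact_force'],'open',s['opening'],'yaw',np.arctan2(*R.as_matrix()[:2,0][::-1]),'\n','shift',d.round(2),'rv',rv.round(4))
E
python3 -c "
from mv import *
mv(.5625,.202,.36,1.53)"
```

```text
t 0.8 pos [0.24518171 0.62888158 0.40473935] F [ 0.11387741 -0.56961539  0.44136298] open 1.0039432380594715 yaw 1.199004718883319 
 shift [-282.44  450.72   44.75] rv [ 0.    -0.    -0.331]
```

>>> apply_moves:
  steps:
    - {"tx":-25,"ty":40,"tz":0,"wz":-0.05}
    - {"tx":-50,"ty":80,"tz":5,"wz":-0.1}
    - {"tx":-75,"ty":120,"tz":10,"wz":-0.15}
    - {"tx":-100,"ty":160,"tz":15,"wz":-0.2}
    - {"tx":-125,"ty":200,"tz":20,"wz":-0.25}
    - {"tx":-150,"ty":240,"tz":25,"wz":-0.3}
    - {"tx":-175,"ty":280,"tz":30,"wz":-0.331}
    - {"tx":-200,"ty":320,"tz":35,"wz":-0.331}
    - {"tx":-225,"ty":360,"tz":40,"wz":-0.331}
    - {"tx":-250,"ty":400,"tz":44.7,"wz":-0.331}
    - {"tx":-275,"ty":440,"tz":44.7,"wz":-0.331}
    - {"tx":-282.4,"ty":450.7,"tz":44.7,"wz":-0.331}
  hand: 0.8
  force: 80

```text
$.steps[0]: bad value
```

```bash
python3 -c "
from mv import *
mv(.5625,.202,.206,1.53)
for n in ['side','top']:
    c=imaging.read_camera(n);save(c,n+'1')
    g=readout.get_state()['eef_pos'];print(n,proj(c,[g-[0,0,.173],g-[0,0,.155],g]))
a=cv2.imread('pics/side1.png')[180:420,180:440];cv2.imwrite('pics/s1.png',cv2.resize(a,None,fx=3,fy=2.5))
a=cv2.imread('pics/side1.png')[150:400,180:420];b=cv2.imread('pics/top1.png')[150:400,120:320];cv2.imwrite('pics/b1.png',cv2.resize(np.hstack([a,b]),None,fx=1.8,fy=1.8))
"
```

```text
t 0.8 pos [0.24518171 0.62888158 0.40473935] F [ 0.11387741 -0.56961539  0.44136298] open 1.0039432380594715 yaw 1.199004718883319 
 shift [-282.44  450.71  198.75] rv [ 0.    -0.    -0.331]
side [[578.25784873 511.05448611]
 [583.74779615 498.79911341]
 [641.58326664 364.7418765 ]]
top [[-26.89051616 390.89405103]
 [-32.76150249 392.56970113]
 [-93.16594209 409.82650602]]
```

View pics/b1.png

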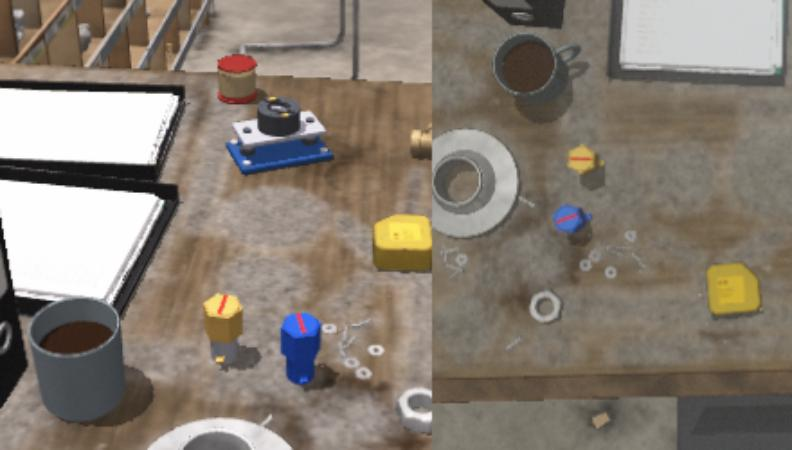

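The call was refused: each row probably needs all six fields, so I'm resending it in full.

>>> apply_moves:
  steps:
    - {"tx":-25,"ty":40,"tz":0,"wx":0,"wy":0,"wz":-0.05}
    - {"tx":-50,"ty":80,"tz":5,"wx":0,"wy":0,"wz":-0.1}
    - {"tx":-75,"ty":120,"tz":10,"wx":0,"wy":0,"wz":-0.15}
    - {"tx":-100,"ty":160,"tz":15,"wx":0,"wy":0,"wz":-0.2}
    - {"tx":-125,"ty":200,"tz":20,"wx":0,"wy":0,"wz":-0.25}
    - {"tx":-150,"ty":240,"tz":25,"wx":0,"wy":0,"wz":-0.3}
    - {"tx":-175,"ty":280,"tz":30,"wx":0,"wy":0,"wz":-0.331}
    - {"tx":-200,"ty":320,"tz":35,"wx":0,"wy":0,"wz":-0.331}
    - {"tx":-225,"ty":360,"tz":40,"wx":0,"wy":0,"wz":-0.331}
    - {"tx":-250,"ty":400,"tz":44.7,"wx":0,"wy":0,"wz":-0.331}
    - {"tx":-275,"ty":440,"tz":44.7,"wx":0,"wy":0,"wz":-0.331}
    - {"tx":-282.4,"ty":450.7,"tz":44.7,"wx":0,"wy":0,"wz":-0.331}
  hand: 0.8
  force: 80

```text
time: 2.1
eef_pos: [0.5647, 0.1986, 0.3601]
tcp_rot: [0.723, 0.691, 0.0, 0.001]
contact_force: [-0.1, 0.2, 0.0]
opening: 0.803
```

```bash
python3 -c "
from mv import *
mv(.5625,.202,.206,1.53)
for n in ['side','top']:
    c=imaging.read_camera(n);save(c,n+'1')
    g=readout.get_state()['eef_pos'];print(n,proj(c,[g-[0,0,.173],g-[0,0,.155],g]))
a=cv2.imread('pics/side1.png')[150:400,180:420];b=cv2.imread('pics/top1.png')[150:400,120:320];cv2.imwrite('pics/b1.png',cv2.resize(np.hstack([a,b]),None,fx=1.8,fy=1.8))
"
```

```text
t 2.1 pos [0.56467152 0.19858445 0.36014658] F [-0.11578494  0.21681675  0.02797176] open 0.8027184787752821 yaw 1.525639670346205 
 shift [  3.44  -2.52 154.14] rv [ 0.0013  0.0008 -0.0044]
side [[300.20110051 261.36545218]
 [299.86785748 252.11251184]
 [296.7192847  163.55505721]]
top [[191.9551046  231.62982534]
 [190.00135237 230.66603647]
 [170.24826938 220.92407121]]
```

View pics/b1.png

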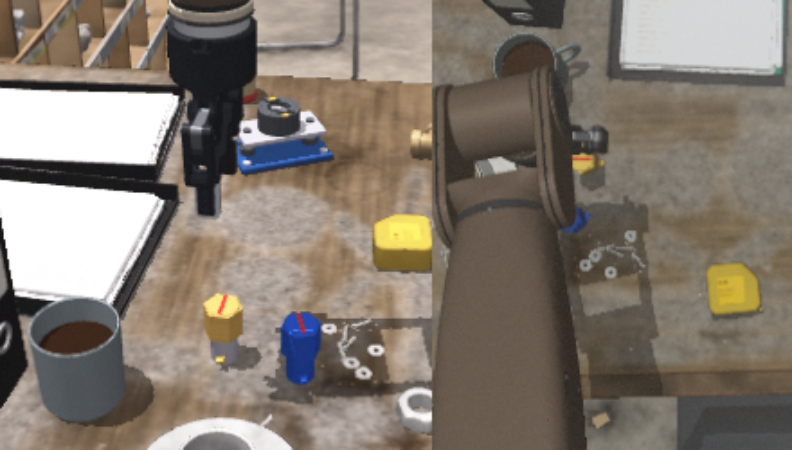

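>>> apply_moves:
  steps:
    - {"tx":0,"ty":0,"tz":0,"wx":0,"wy":0,"wz":0}
    - {"tx":0,"ty":0,"tz":30,"wx":0,"wy":0,"wz":0}
    - {"tx":0,"ty":0,"tz":60,"wx":0,"wy":0,"wz":0}
    - {"tx":0,"ty":0,"tz":80,"wx":0,"wy":0,"wz":0}
    - {"tx":0,"ty":0,"tz":80,"wx":0,"wy":0,"wz":0}

```text
time: 2.7
eef_pos: [0.56, 0.2036, 0.2763]
tcp_rot: [0.72, 0.694, -0.003, -0.002]
contact_force: [-0.3, 0.0, -0.0]
opening: 0.802
```

```bash
python3 -c "
from mv import *
mv(.5625,.202,.206,1.53)
c=imaging.read_camera('side');save(c,'side2',(240,180,380,380),4)
g=readout.get_state()['eef_pos'];y=np.array([0.04,1,0])
for o in (-.034,.034): print((proj(c,[g-[0,0,.165]+y*o])-[240,180])*4)
"
```

```text
t 2.7 pos [0.55997054 0.2036487  0.27627099] F [-0.34610307  0.03343991 -0.02318635] open 0.801904096489691 yaw 1.532698307617704 
 shift [-1.46  3.13 70.25] rv [-0.0077  0.0013  0.0027]
[[268.26044627 430.4131782 ]]
[[235.69232344 525.56804104]]
```

View pics/side2.png

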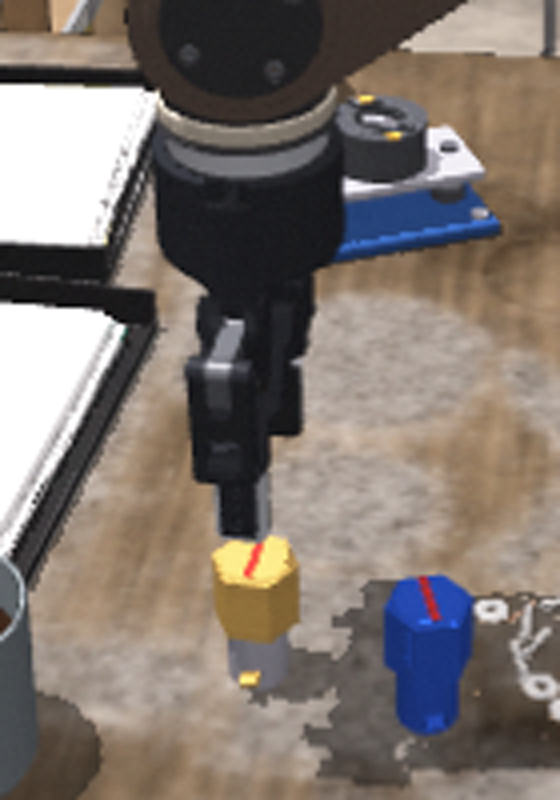

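>>> apply_moves:
  steps:
    - {"tx":0,"ty":0,"tz":0,"wx":0,"wy":0,"wz":0}
    - {"tx":0,"ty":0,"tz":0,"wx":0,"wy":0,"wz":0}
    - {"tx":0,"ty":0,"tz":0,"wx":0,"wy":0,"wz":0}

```text
time: 3.05
eef_pos: [0.5629, 0.2024, 0.2818]
tcp_rot: [0.721, 0.693, 0.001, 0.001]
contact_force: [-0.4, -0.6, -0.0]
opening: 0.801
```

```bash
python3 -c "
from mv import *
mv(.5625,.202,.206,1.53)
c=imaging.read_camera('side');save(c,'side3',(260,260,360,360),7)
mv(.5625,.202,.206,1.53)
g=readout.get_state()['eef_pos'];y=np.array([0.04,1,0]);x=np.array([-1,.04,0])
for o in (-.034,.034):
  for w in (-.011,.011): print((proj(c,[g-[0,0,.170]+y*o+x*w])-[260,260])*7)
"
```

```text
t 3.05 pos [0.56289168 0.20238977 0.28180001] F [-0.38322981 -0.5908787  -0.03151831] open 0.8005231633359778 yaw 1.530359661659541 
 shift [-0.46 -0.6  75.8 ] rv [ 0.0029 -0.0007  0.0004]
t 3.1 pos [0.56282684 0.20227552 0.28149401] F [0.14371874 0.24743485 0.37785214] open 0.8030589205897506 yaw 1.5301987593480884 
 shift [-0.33 -0.5  75.49] rv [ 0.0024 -0.0006  0.0002]
[[280.73268676 192.01380582]]
[[365.97753626 200.38239024]]
[[220.8592227  357.64694942]]
[[311.40243677 367.24471245]]
```

View pics/side3.png

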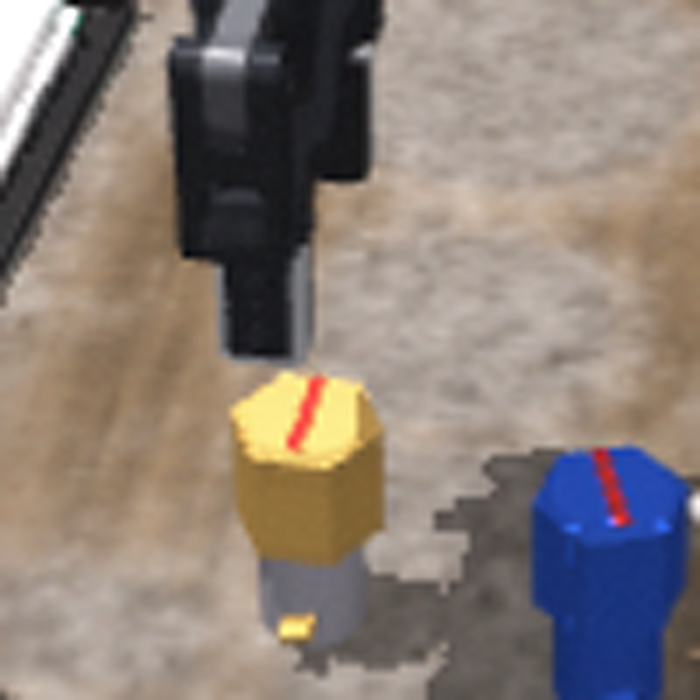

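>>> apply_moves:
  steps:
    - {"tx":0,"ty":0,"tz":20,"wx":0,"wy":0,"wz":0}
    - {"tx":0,"ty":0,"tz":38,"wx":0,"wy":0,"wz":0}
    - {"tx":0,"ty":0,"tz":54,"wx":0,"wy":0,"wz":0}
    - {"tx":0,"ty":0,"tz":66,"wx":0,"wy":0,"wz":0}
    - {"tx":0,"ty":0,"tz":73,"wx":0,"wy":0,"wz":0}
    - {"tx":0,"ty":0,"tz":73,"wx":0,"wy":0,"wz":0}
    - {"tx":0,"ty":0,"tz":73,"wx":0,"wy":0,"wz":0}
    - {"tx":0,"ty":0,"tz":73,"wx":0,"wy":0,"wz":0}

```text
time: 3.9
eef_pos: [0.563, 0.2022, 0.208]
tcp_rot: [0.721, 0.693, 0.001, 0.001]
contact_force: [0.3, 0.7, -0.1]
opening: 0.801
```

>>> apply_moves:
  steps:
    - {"tx":0,"ty":0,"tz":0,"wx":0,"wy":0,"wz":0}
    - {"tx":0,"ty":0,"tz":0,"wx":0,"wy":0,"wz":0}
    - {"tx":0,"ty":0,"tz":0,"wx":0,"wy":0,"wz":0}
    - {"tx":0,"ty":0,"tz":0,"wx":0,"wy":0,"wz":0}
    - {"tx":0,"ty":0,"tz":0,"wx":0,"wy":0,"wz":0}
    - {"tx":0,"ty":0,"tz":0,"wx":0,"wy":0,"wz":0}
    - {"tx":0,"ty":0,"tz":0,"wx":0,"wy":0,"wz":0}
    - {"tx":0,"ty":0,"tz":0,"wx":0,"wy":0,"wz":0}
  hand: 0
  force: 80

```text
time: 4.7
eef_pos: [0.5629, 0.2022, 0.2079]
tcp_rot: [0.721, 0.693, 0.001, 0.0]
contact_force: [-0.5, -0.3, 5.4]
opening: 0.39
```

```bash
python3 -c "
from mv import *
mv(.5625,.202,.38,1.53)
c=imaging.read_camera('side');save(c,'side4',(240,240,380,380),5)
"
```

```text
t 4.7 pos [0.56290574 0.20217713 0.20785525] F [-0.49706825 -0.28584353  5.37084405] open 0.3896239861579003 yaw 1.5299939267386957 
 shift [-1.2000e-01 -1.5000e-01 -1.7215e+02] rv [ 0.0014 -0.0004 -0.    ]
```

View pics/side4.png

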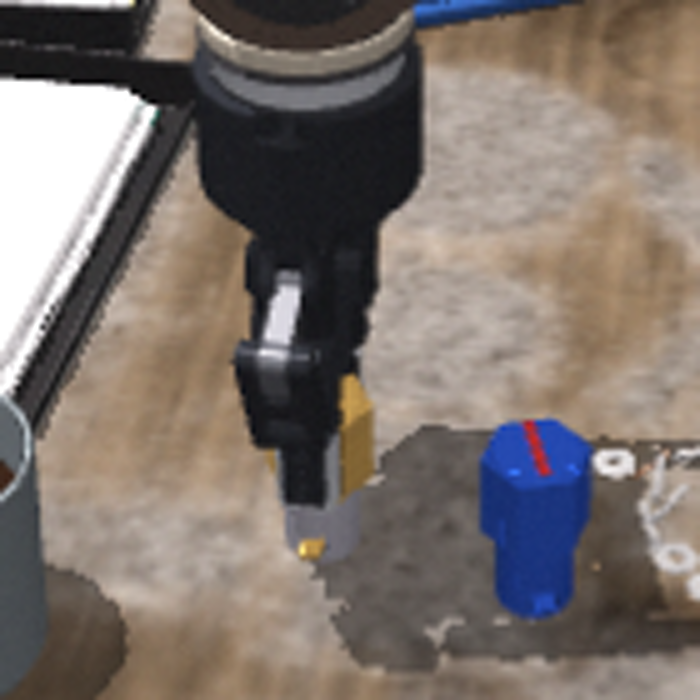

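```bash
cat > jf.py <<'E'
from fit import *
import pickle;cs=pickle.load(open('cs0.pkl','rb'))
box={'side':(303,198,368,250),'top':(343,205,402,275)}
def boxp(x,y,a,L,W,z0,z1):
    P=[]
    for sx in(-1,1):
        for sy in(-1,1):
            u,v=sx*L/2,sy*W/2
            for z in(z0,z1):P.append([x+u*np.cos(a)-v*np.sin(a),y+u*np.sin(a)+v*np.cos(a),z])
    return np.array(P)
def cyl(x,y,r,z0,z1):
    t=np.linspace(0,2*np.pi,48,endpoint=False);return np.r_[np.c_[x+r*np.cos(t),y+r*np.sin(t),0*t+z0],np.c_[x+r*np.cos(t),y+r*np.sin(t),0*t+z1]]
M={}
for n in cs:
    hsv=cv2.cvtColor(cs[n]['img'],cv2.COLOR_RGB2HSV).astype(int);x0,y0,x1,y1=box[n]
    b=(hsv[...,0]>95)&(hsv[...,0]<125)&(hsv[...,1]>110);w=(hsv[...,2]>125)&(hsv[...,1]<40)
    z=np.zeros((480,640),bool);z[y0:y1,x0:x1]=1;M[n]=((b&z)*1.,(w&z)*1.);print(n,M[n][0].sum(),M[n][1].sum())
def pred(c,x,y,a):
    f=hullmask(c,boxp(x,y,a,.13,.08,0,.01));p=hullmask(c,boxp(x,y,a,.116,.062,.035,.043));b=hullmask(c,cyl(x,y,.029,.043,.073))
    return f*(1-np.maximum(p,b)),p*(1-b),b
def cost(q,use):
    s=0
    for n in use:
        f,p,b=pred(cs[n],q[0],q[1],q[2]/30)
        s+=np.abs(f-M[n][0]).sum()+np.abs(p-M[n][1]).sum()
    return s
if __name__=='__main__':
  for use in(['side'],['top']):
    best=None
    for a in(.4,.46,.5):
        s=[.555,-.212,a*30];r=minimize(cost,s,args=(use,),method='Nelder-Mead',options=dict(initial_simplex=[s,[.560,-.212,s[2]],[.555,-.206,s[2]],[.555,-.212,s[2]+3]]))
        if best is None or r.fun<best.fun:best=r
    print(use,best.x[:2],best.x[2]/30,best.fun)
    n=use[0];f,p,b=pred(cs[n],best.x[0],best.x[1],best.x[2]/30);im=cs[n]['img'].copy()
    x0,y0,x1,y1=box[n];o=cv2.resize(im[y0-10:y1+10,x0-10:x1+10],None,fx=6,fy=6,interpolation=cv2.INTER_CUBIC)[:,:,::-1].copy()
    for m in(f,p,b):
        cc,_=cv2.findContours((cv2.resize(m[y0-10:y1+10,x0-10:x1+10],None,fx=6,fy=6)>.5).astype(np.uint8),cv2.RETR_LIST,cv2.CHAIN_APPROX_NONE);cv2.drawContours(o,cc,-1,(0,255,0),1)
    cv2.imwrite(f'pics/jf_{n}.png',o)
E
python3 jf.py
```

```text
side 636.0 626.0
top 184.0 1288.0
['side'] [ 0.55607721 -0.21763546] 0.44856110600001187 554.5064513648597
['top'] [ 0.55455077 -0.20961445] 0.4545039101332995 968.4852441368703
```

>>> apply_moves:
  steps:
    - {"tx":0,"ty":0,"tz":-15,"wx":0,"wy":0,"wz":0}
    - {"tx":0,"ty":0,"tz":-40,"wx":0,"wy":0,"wz":0}
    - {"tx":0,"ty":0,"tz":-70,"wx":0,"wy":0,"wz":0}
    - {"tx":0,"ty":0,"tz":-100,"wx":0,"wy":0,"wz":0}
    - {"tx":0,"ty":0,"tz":-130,"wx":0,"wy":0,"wz":0}
    - {"tx":0,"ty":0,"tz":-140,"wx":0,"wy":0,"wz":0}
    - {"tx":0,"ty":0,"tz":-140,"wx":0,"wy":0,"wz":0}
    - {"tx":0,"ty":0,"tz":-140,"wx":0,"wy":0,"wz":0}

```text
time: 5.55
eef_pos: [0.5618, 0.2019, 0.3449]
tcp_rot: [0.721, 0.693, -0.002, -0.001]
contact_force: [-0.3, -0.1, -4.2]
opening: 0.388
```

View pics/jf_side.png

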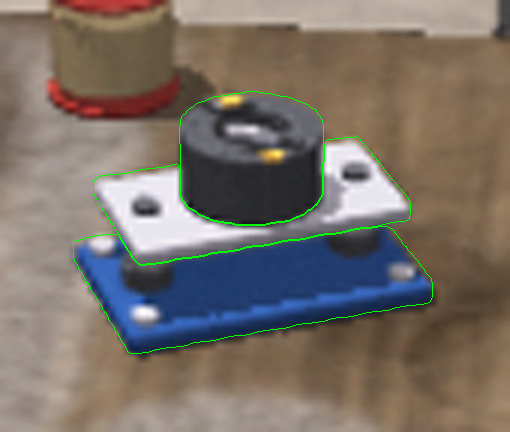

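View pics/jf_top.png

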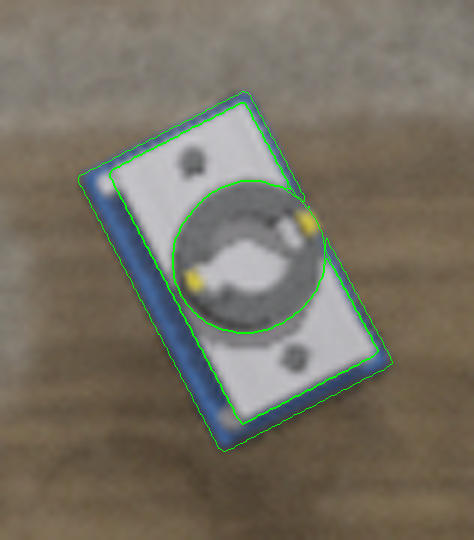

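>>> apply_moves:
  steps:
    - {"tx":-20,"ty":0,"tz":0,"wx":0,"wy":0,"wz":0.08}
    - {"tx":-60,"ty":1,"tz":0,"wx":0,"wy":0,"wz":0.18}
    - {"tx":-105,"ty":2,"tz":0,"wx":0,"wy":0,"wz":0.29}
    - {"tx":-150,"ty":3,"tz":0,"wx":0,"wy":0,"wz":0.4}
    - {"tx":-195,"ty":4,"tz":0,"wx":0,"wy":0,"wz":0.51}
    - {"tx":-240,"ty":5,"tz":0,"wx":0,"wy":0,"wz":0.62}
    - {"tx":-285,"ty":6,"tz":0,"wx":0,"wy":0,"wz":0.73}
    - {"tx":-325,"ty":8,"tz":0,"wx":0,"wy":0,"wz":0.84}
    - {"tx":-360,"ty":9,"tz":0,"wx":0,"wy":0,"wz":0.95}
    - {"tx":-390,"ty":10,"tz":0,"wx":0,"wy":0,"wz":1.04}
    - {"tx":-408,"ty":10,"tz":0,"wx":0,"wy":0,"wz":1.078}
    - {"tx":-415.5,"ty":10,"tz":0,"wx":0,"wy":0,"wz":1.078}

```text
time: 6.75
eef_pos: [0.555, -0.2148, 0.3449]
tcp_rot: [0.975, 0.224, -0.001, -0.001]
contact_force: [0.6, 0.8, -2.5]
opening: 0.388
```

>>> apply_moves:
  steps:
    - {"tx":0,"ty":0,"tz":15,"wx":0,"wy":0,"wz":0}
    - {"tx":0,"ty":0,"tz":30,"wx":0,"wy":0,"wz":0}
    - {"tx":0,"ty":0,"tz":43,"wx":0,"wy":0,"wz":0}
    - {"tx":0,"ty":0,"tz":47,"wx":0,"wy":0,"wz":0}
    - {"tx":0,"ty":0,"tz":47,"wx":0,"wy":0,"wz":0}
    - {"tx":0,"ty":0,"tz":47,"wx":0,"wy":0,"wz":0}
    - {"tx":0,"ty":0,"tz":47,"wx":0,"wy":0,"wz":0}
    - {"tx":0,"ty":0,"tz":47,"wx":0,"wy":0,"wz":0}

```text
time: 7.55
eef_pos: [0.5558, -0.2136, 0.301]
tcp_rot: [0.975, 0.224, 0.001, 0.001]
contact_force: [1.3, -0.3, -3.0]
opening: 0.385
```

```bash
python3 -c "
from mv import *
import pickle
mv(.5555,-.2135,.30,.452)
c=imaging.read_camera('side');save(c,'side5',(280,150,400,260),6)
d=imaging.read_camera('top');save(d,'top5',(320,175,420,275),6)
mv(.5555,-.2135,.30,.452)
pickle.dump(dict(side=c,top=d,s=readout.get_state()),open('cs5.pkl','wb'))
"
```

```text
t 7.55 pos [ 0.55580477 -0.21361018  0.30095955] F [ 1.32855502 -0.32143635 -2.98194105] open 0.38521391123452536 yaw 0.4521064789714619 
 shift [-0.23 -0.23  0.96] rv [ 0.0014 -0.0009  0.0001]
t 7.65 pos [ 0.55567315 -0.21363652  0.30066202] F [ 0.90994269  0.82673963 -2.93108336] open 0.38435200981231393 yaw 0.45197027911523263 
 shift [-0.1  -0.2   0.66] rv [ 0.001  -0.0006 -0.    ]
```

View pics/side5.png

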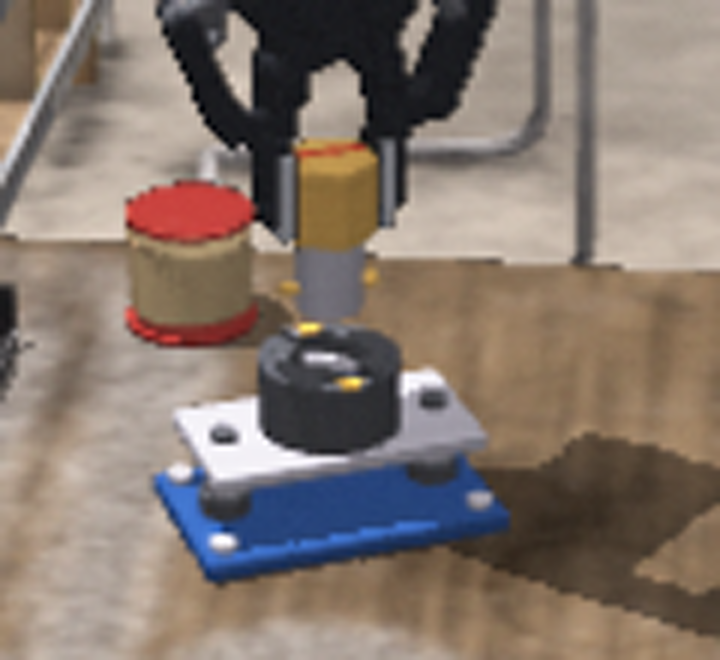

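View pics/top5.png

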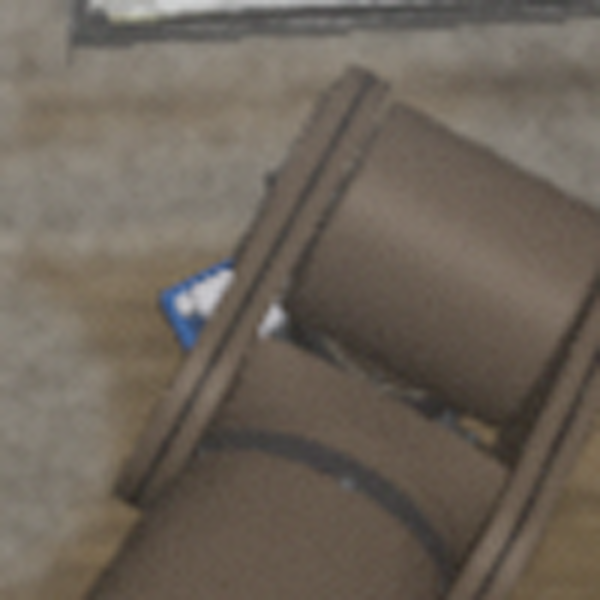

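```bash
cat > ov.py <<'E'
from fit import *
from jf import boxp,cyl
import pickle,sys
D=pickle.load(open('cs5.pkl','rb'));c=D['side'];s=D['s'];p=np.array([.55575,-.2136,.3008]);zf=p[2]-.208;yaw=.452
X0,Y0,S=280,150,6
im=cv2.resize(c['img'][Y0:260,X0:400],None,fx=S,fy=S,interpolation=cv2.INTER_CUBIC)[:,:,::-1].copy()
def dr(P,col,hull=True):
    uv=((proj(c,P)-[X0,Y0]+.5)*S).astype(np.int32)
    if hull: uv=cv2.convexHull(uv)[:,0]
    cv2.polylines(im,[uv.reshape(-1,1,2)],True,col,1)
R=.017/np.cos(np.pi/6)
dr(np.r_[hexpts(p[0],p[1],yaw,zf+.034,R),hexpts(p[0],p[1],yaw,zf+.066,R)],(0,255,0))
dr(cyl(p[0],p[1],.014,zf+.002,zf+.034),(255,0,255))
dr(cyl(p[0],p[1],.012,zf,zf),(255,0,255))
for sg in(1,-1): dr(np.array([[p[0]+sg*.0205*np.cos(yaw),p[1]+sg*.0205*np.sin(yaw),zf+.011]]*2)+[[0,0,.003],[0,0,-.003]],(0,0,255),False)
jx,jy,ja=[float(v) for v in sys.argv[1:4]]
dr(cyl(jx,jy,.029,.043,.073),(0,255,0));dr(cyl(jx,jy,.029,.073,.073),(0,255,0));dr(cyl(jx,jy,.0155,.073,.073),(0,255,255))
dr(boxp(jx,jy,ja,.13,.08,0,.01),(255,255,0));dr(boxp(jx,jy,ja,.116,.062,.035,.043),(255,255,0))
cv2.imwrite('pics/'+sys.argv[4]+'.png',im)
E
python3 ov.py .5555 -.2135 .452 ov1
```

```text
side 636.0 626.0
top 184.0 1288.0
```

View pics/ov1.png

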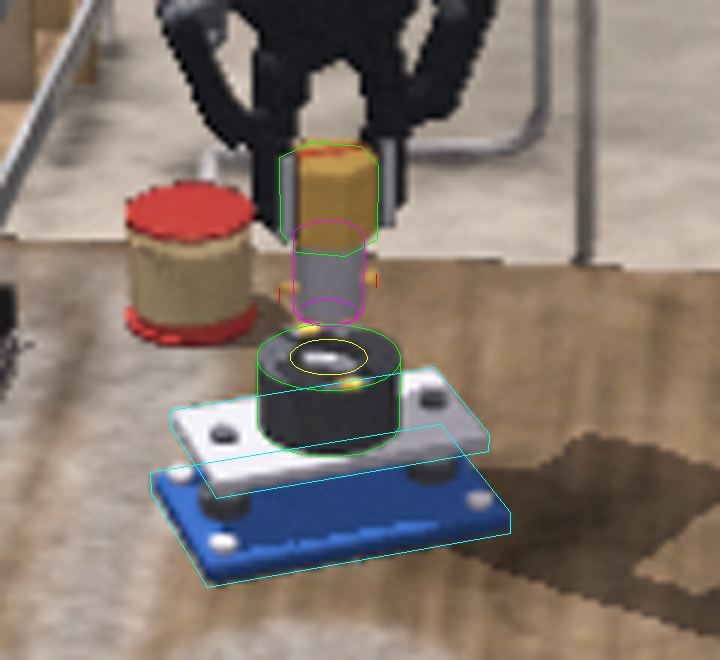

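```bash
cat > eg.py <<'E'
from h import *
from scipy.optimize import least_squares
from scipy.ndimage import map_coordinates,gaussian_filter
import pickle
def seg(a,b,n=25): t=np.linspace(.06,.94,n)[:,None];return np.array(a)*(1-t)+np.array(b)*t
def T(P,x,y,a): P=np.asarray(P,float);c,s=np.cos(a),np.sin(a);return np.c_[x+c*P[:,0]-s*P[:,1],y+s*P[:,0]+c*P[:,1],P[:,2]]
def edgeoff(c,curve,rng=2.5):
    # curve Nx3 world; returns points, normals, offset of strongest gradient along the normal
    uv=proj(c,curve);t=np.gradient(uv,axis=0);t/=np.linalg.norm(t,axis=1,keepdims=True);nrm=np.c_[-t[:,1],t[:,0]]
    im=c['img'].astype(float);d=np.arange(-rng-1,rng+1.01,.25)
    pts=uv[:,None]+d[None,:,None]*nrm[:,None]
    G=np.stack([map_coordinates(gaussian_filter(im[...,k],.5),[pts[...,1],pts[...,0]],order=3) for k in range(3)],-1)
    g=np.linalg.norm(np.gradient(G,axis=1),axis=-1)[:,4:-4];dd=d[4:-4]
    off=[];wt=[]
    for r in g:
        k=r.argmax();lo,hi=max(0,k-3),min(len(r),k+4);w=r[lo:hi];off.append((w*dd[lo:hi]).sum()/w.sum());wt.append(r[k] if 1<k<len(r)-2 else 0)
    return uv,nrm,np.array(off),np.array(wt)
def arc(r,z,a0,a1,n=40): t=np.linspace(a0,a1,n);return np.c_[r*np.cos(t),r*np.sin(t),0*t+z]
def fitpose(c,curves,x,y,a,fixa=False,verbose=True):
    p=np.array([x,y,a]);
    for it in range(6):
        A=[];B=[];W=[];names=[]
        for nm,cv in curves(c,*p).items():
            P=T(cv,*p);uv,n,o,w=edgeoff(c,P,3 if it<2 else 2)
            J=[]
            for k,e in enumerate((1e-4,1e-4,1e-3)):
                q=p.copy();q[k]+=e;J.append((((proj(c,T(cv,*q))-uv)/e)*n).sum(1))
            A.append(np.array(J).T);B.append(o);W.append(w);names+=[nm]*len(o)
        A=np.vstack(A);B=np.r_[tuple(B)];W=np.r_[tuple(W)];ok=W>8
        x0=np.zeros(3)
        f=lambda d:((A@(d*np.array([1e-3,1e-3,1e-2]))-B)[ok])
        g=(lambda d:f(np.r_[d,0])) if fixa else f
        r=least_squares(g,np.zeros(2 if fixa else 3),loss='soft_l1',f_scale=.25)
        d=np.r_[r.x,[0]*(3-len(r.x))]*np.array([1e-3,1e-3,1e-2]);p=p+d
    if verbose:
        res=B-A@d;names=np.array(names)
        for nm in dict.fromkeys(names): k=(names==nm)&ok;print('   ',nm,k.sum(),'med res',np.median(res[k]).round(2) if k.any() else None)
    return p
E
cat > e1.py <<'E'
from eg import *
c0=pickle.load(open('cs0.pkl','rb'));D=pickle.load(open('cs5.pkl','rb'))
def jig(c,x,y,a):
    o=ray(c,(320,240))[0];th=np.arctan2(o[1]-y,o[0]-x)-a  # direction to camera in the local frame
    ha=.5
    out={}
    F=[(-.065,-.04),(.065,-.04),(.065,.04),(-.065,.04)];L=[(-.058,-.031),(.058,-.031),(.058,.031),(-.058,.031)]
    for i in range(4):
        j=(i+1)%4;nrm=(np.array(F[i])+F[j]);vis=nrm@np.array([np.cos(th),np.sin(th)])>0.0
        if vis: out[f'foot{i}']=seg((*F[i],0),(*F[j],0));out[f'plate{i}']=seg((*L[i],.035),(*L[j],.035))
    out['bossback']=arc(.029,.073,th+np.pi-1.2,th+np.pi+1.2)
    out['bossfront']=arc(.029,.043,th-.9,th+.9)
    e=th+np.pi/2
    for s in(1,-1): out[f'bossside{s}']=seg((.029*np.cos(th+s*1.5708),.029*np.sin(th+s*1.5708),.045),(.029*np.cos(th+s*1.5708),.029*np.sin(th+s*1.5708),.071))
    return out
if __name__=='__main__':
  for nm,c in(('side0',c0['side']),('side5',D['side']),('top0',c0['top'])):
    print(nm,fitpose(c,jig,.5555,-.2135,.452))
    print(nm,fitpose(c,lambda *k:{a:b for a,b in jig(*k).items() if 'boss' in a},.5555,-.2135,.45,fixa=True,verbose=False))
  def bolt(zf,sh=True):
    def f(c,x,y,a):
        o=ray(c,(320,240))[0];th=np.arctan2(o[1]-y,o[0]-x)-a;out={}
        R=.017/np.cos(np.pi/6);H=[(R*np.cos(np.pi/6+k*np.pi/3),R*np.sin(np.pi/6+k*np.pi/3)) for k in range(6)]
        for i in range(6):
            j=(i+1)%6;m=(np.array(H[i])+H[j])/2;m/=np.linalg.norm(m);cc=m@np.array([np.cos(th),np.sin(th)])
            if cc>.4: out[f'hb{i}']=seg((*H[i],zf+.034),(*H[j],zf+.034),15)
            elif cc<0 and sh: out[f'ht{i}']=seg((*H[i],zf+.066),(*H[j],zf+.066),15)
        for s in(1,-1): out[f'ss{s}']=seg((.014*np.cos(th+s*1.5708),.014*np.sin(th+s*1.5708),zf+.014),(.014*np.cos(th+s*1.5708),.014*np.sin(th+s*1.5708),zf+.026),15)
        out['foot']=arc(.012,zf,th-.8,th+.8,20)
        return out
    return f
  print('bolt side0',fitpose(c0['side'],bolt(0),.563,.2,1.53))
  print('bolt top0',fitpose(c0['top'],bolt(0),.563,.2049,1.53))
  print('bolt side5 (true .5557 -.2136)',fitpose(D['side'],bolt(.0928,False),.5557,-.2136,.452,fixa=True))
E
python3 e1.py
```

```text
foot1 25 med res -0.22
    plate1 22 med res -1.06
    foot2 25 med res 0.21
    plate2 5 med res -0.52
    bossback 20 med res -1.22
    bossfront 40 med res 0.01
    bossside1 25 med res -0.08
    bossside-1 25 med res -0.24
side0 [ 0.55495569 -0.21482307  0.44803779]
side0 [ 0.55535674 -0.21422202  0.45      ]
    foot1 25 med res -0.23
    plate1 23 med res -1.01
    foot2 23 med res 0.19
    plate2 10 med res -0.29
    bossback 35 med res -0.29
    bossfront 40 med res 0.01
    bossside1 25 med res -0.08
    bossside-1 25 med res -0.23
side5 [ 0.55508028 -0.21483077  0.45873588]
side5 [ 0.55538413 -0.21417214  0.45      ]
    foot2 24 med res -0.25
    plate2 22 med res -0.03
    foot3 2 med res -0.48
    plate3 25 med res -0.02
    bossback 27 med res -0.24
    bossfront 35 med res 0.24
    bossside1 6 med res 1.32
    bossside-1 25 med res -0.23
top0 [ 0.5551826  -0.21028936  0.4465506 ]
top0 [ 0.55491329 -0.20933658  0.45      ]
    hb0 15 med res 0.18
    ht1 15 med res 0.0
    ht2 15 med res 0.03
    ht3 15 med res 0.19
    hb5 13 med res 0.25
    ss1 15 med res 0.0
    ss-1 15 med res 0.01
    foot 9 med res -1.29
bolt side0 [0.56244269 0.20005579 1.49931408]
    ht0 12 med res -0.14
    hb1 15 med res 0.26
    hb2 15 med res -0.01
    ht4 0 med res None
    ht5 0 med res None
    ss1 15 med res 0.73
    ss-1 8 med res -0.67
    foot 20 med res -0.25
bolt top0 [0.56638663 0.20979657 1.55565817]
    hb0 15 med res -0.0
    hb1 12 med res -0.05
    ss1 7 med res 0.17
    ss-1 9 med res 0.02
    foot 7 med res 1.43
bolt side5 (true .5557 -.2136) [ 0.55609715 -0.21744384  0.452     ]
```

>>> apply_moves:
  steps:
    - {"tx":0.1,"ty":-1.4,"tz":0,"wx":0,"wy":0,"wz":0}
    - {"tx":0.1,"ty":-1.4,"tz":6,"wx":0,"wy":0,"wz":0}
    - {"tx":0.1,"ty":-1.4,"tz":12,"wx":0,"wy":0,"wz":0}
    - {"tx":0.1,"ty":-1.4,"tz":16,"wx":0,"wy":0,"wz":0}
    - {"tx":0.1,"ty":-1.4,"tz":16,"wx":0,"wy":0,"wz":0}
    - {"tx":0.1,"ty":-1.4,"tz":16,"wx":0,"wy":0,"wz":0}
    - {"tx":0.1,"ty":-1.4,"tz":16,"wx":0,"wy":0,"wz":0}

```text
time: 8.35
eef_pos: [0.5551, -0.2123, 0.2842]
tcp_rot: [0.975, 0.224, 0.0, 0.0]
contact_force: [-0.3, 1.0, -2.7]
opening: 0.388
```

```bash
python3 -c "
from mv import *
c=imaging.read_camera('side');save(c,'side6',(290,160,380,250),8)
mv(.5550,-.2122,.281,.452)
"
```

```text
t 8.4 pos [ 0.55515615 -0.21228512  0.28431181] F [ 0.25050523 -0.96185796 -2.91080341] open 0.3850885463033103 yaw 0.45197877559122 
 shift [-0.1  -0.15  3.31] rv [ 0.0004 -0.0003 -0.    ]
```

View pics/side6.png

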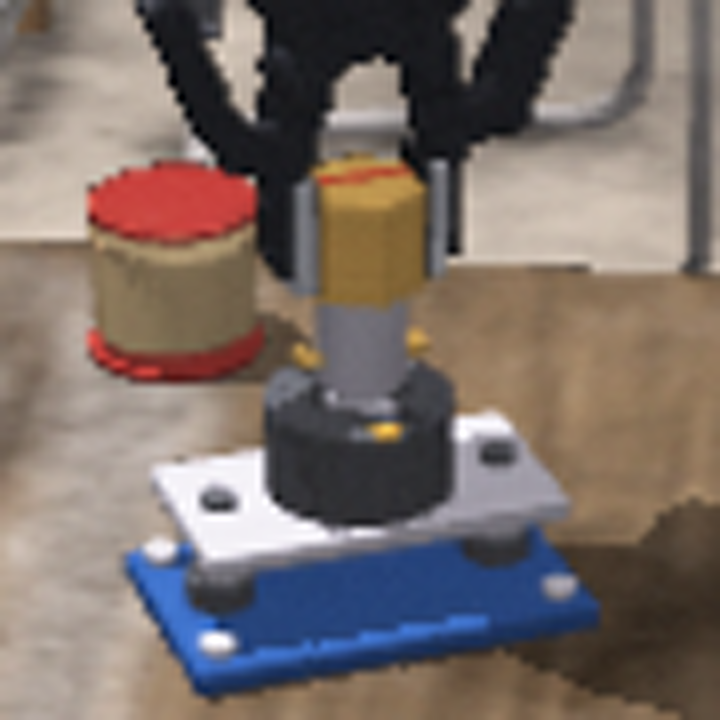

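```bash
cat > e2.py <<'E'
from eg import *
from e1 import jig
import sys
c=pickle.load(open('cs0.pkl','rb'))['side'];c=dict(c)
if len(sys.argv)>2: 
    c=dict(imaging.read_camera('side'));pickle.dump(c,open(sys.argv[2],'wb'))
else: c=dict(imaging.read_camera('side'))
st=readout.get_state();p=st['eef_pos'];zf=p[2]-.208;print(p,st['time'])
def sides(r,z0,z1):
    def f(c,x,y,a):
        o=ray(c,(320,240))[0];th=np.arctan2(o[1]-y,o[0]-x)-a
        return {f's{s}':seg((r*np.cos(th+s*1.5708),r*np.sin(th+s*1.5708),z0),(r*np.cos(th+s*1.5708),r*np.sin(th+s*1.5708),z1),20) for s in(1,-1)}
    return f
def lat(curves,x,y):
    # offset perpendicular (pixels) mean over both sides, in the image u direction
    res=[]
    for nm,cv in curves(c,x,y,0).items():
        P=T(cv,x,y,0);uv,n,o,w=edgeoff(c,P,2);du=o*n[:,0];res.append((nm,np.median(du).round(2),np.median(w).round(0)))
    return res
print('shank',lat(sides(.014,max(zf+.018,.08),zf+.031),p[0],p[1]))
print('boss',lat(sides(.029,.046,.069),.5552,-.2122))
q=proj(c,[[.5552,-.2122,.07],[.5542,-.2122,.07]]);print('px/mm',(q[0]-q[1]))
E
python3 e2.py
```

```text
[ 0.55514526 -0.21228219  0.28433162] 8.45
shank [('s1', np.float64(0.2), np.float64(7.0)), ('s-1', np.float64(0.06), np.float64(8.0))]
boss [('s1', np.float64(0.02), np.float64(35.0)), ('s-1', np.float64(0.03), np.float64(22.0))]
px/mm [-0.41001356 -0.02250976]
```

>>> apply_moves:
  steps:
    - {"tx":0.2,"ty":0.1,"tz":2,"wx":0,"wy":0,"wz":0}
    - {"tx":0.2,"ty":0.1,"tz":4,"wx":0,"wy":0,"wz":0}
    - {"tx":0.2,"ty":0.1,"tz":6,"wx":0,"wy":0,"wz":0}
    - {"tx":0.2,"ty":0.1,"tz":8,"wx":0,"wy":0,"wz":0}
    - {"tx":0.2,"ty":0.1,"tz":8,"wx":0,"wy":0,"wz":0}
    - {"tx":0.2,"ty":0.1,"tz":8,"wx":0,"wy":0,"wz":0}

```text
time: 9.05
eef_pos: [0.5552, -0.2122, 0.2759]
tcp_rot: [0.975, 0.224, -0.0, -0.0]
contact_force: [-0.1, -0.4, -3.8]
opening: 0.387
```

```bash
python3 -c "
from mv import *
c=imaging.read_camera('side');save(c,'side7',(290,160,380,250),8)
mv(.5550,-.2122,.273,.452)
s=readout.get_state();print(s['wrist_torque'])
"
```

```text
t 9.1 pos [ 0.55527128 -0.21222549  0.27603108] F [-1.00324307 -0.26892257 -3.57190785] open 0.38538103832151493 yaw 0.4520254870677619 
 shift [-0.23 -0.14  3.03] rv [ 0. -0.  0.]
[-0.01542973 -0.01455925  0.00170645]
```

View pics/side7.png

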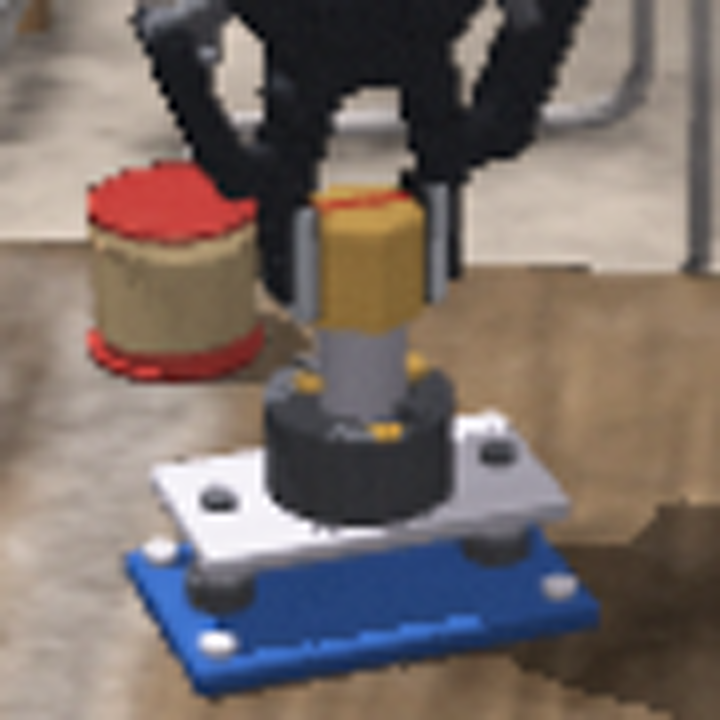

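>>> apply_moves:
  steps:
    - {"tx":-0.1,"ty":0,"tz":1,"wx":0,"wy":0,"wz":0}
    - {"tx":-0.1,"ty":0,"tz":2,"wx":0,"wy":0,"wz":0}
    - {"tx":-0.1,"ty":0,"tz":3,"wx":0,"wy":0,"wz":0}
    - {"tx":-0.1,"ty":0,"tz":4,"wx":0,"wy":0,"wz":0}
    - {"tx":-0.1,"ty":0,"tz":4,"wx":0,"wy":0,"wz":0}
    - {"tx":-0.1,"ty":0,"tz":4,"wx":0,"wy":0,"wz":0}

```text
time: 9.7
eef_pos: [0.5552, -0.2123, 0.2724]
tcp_rot: [0.975, 0.224, 0.0, 0.0]
contact_force: [-1.1, 1.0, -0.3]
opening: 0.386
```

>>> apply_moves:
  steps:
    - {"tx":0,"ty":0,"tz":1,"wx":0,"wy":0,"wz":0}
    - {"tx":0,"ty":0,"tz":2,"wx":0,"wy":0,"wz":0}
    - {"tx":0,"ty":0,"tz":2,"wx":0,"wy":0,"wz":0}
    - {"tx":0,"ty":0,"tz":2,"wx":0,"wy":0,"wz":0}

```text
time: 10.1
eef_pos: [0.5552, -0.2123, 0.2702]
tcp_rot: [0.975, 0.224, 0.0, 0.0]
contact_force: [-0.9, 1.7, 1.6]
opening: 0.385
```

```bash
python3 -c "
from mv import *
c=imaging.read_camera('side');save(c,'side8',(290,160,380,250),8)
mv(.5550,-.2122,.273,.452)
s=readout.get_state();print(s['wrist_torque'])
"
```

```text
t 10.15 pos [ 0.55521994 -0.21228874  0.27022264] F [-1.89314636  1.36753242  0.53578868] open 0.3866233123872168 yaw 0.4520014637472654 
 shift [-0.16 -0.18 -2.78] rv [ 0.0001 -0.0001  0.    ]
[ 0.20859547  0.20342278 -0.00537733]
```

View pics/side8.png

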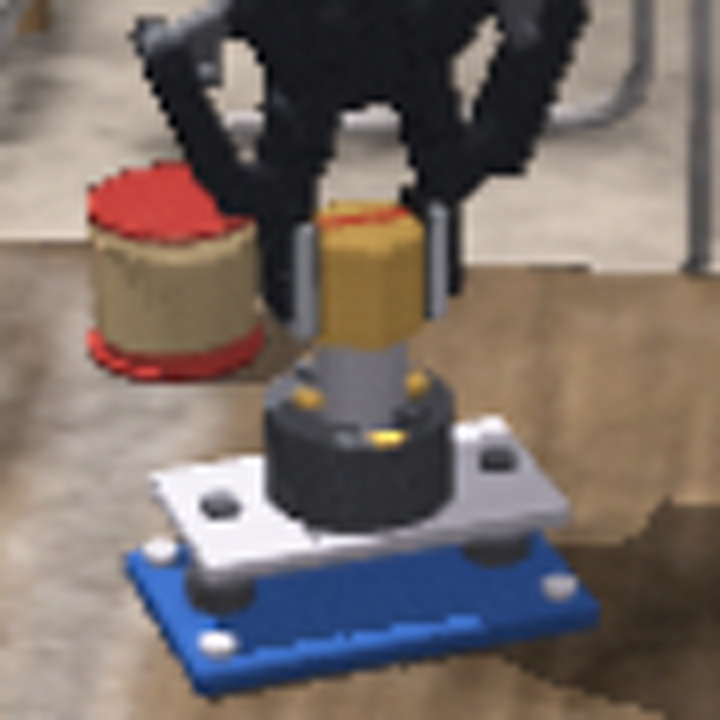

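>>> apply_moves:
  steps:
    - {"tx":-0.1,"ty":-0.5,"tz":1.5,"wx":0,"wy":0,"wz":0}
    - {"tx":-0.1,"ty":-0.5,"tz":1.5,"wx":0,"wy":0,"wz":0}
    - {"tx":-0.1,"ty":-0.5,"tz":1.5,"wx":0,"wy":0,"wz":-0.08}
    - {"tx":-0.1,"ty":-0.5,"tz":1.5,"wx":0,"wy":0,"wz":-0.18}
    - {"tx":-0.1,"ty":-0.5,"tz":1.5,"wx":0,"wy":0,"wz":-0.28}
    - {"tx":-0.1,"ty":-0.5,"tz":1.5,"wx":0,"wy":0,"wz":-0.38}
    - {"tx":-0.1,"ty":-0.5,"tz":1.5,"wx":0,"wy":0,"wz":-0.48}
    - {"tx":-0.1,"ty":-0.5,"tz":1.5,"wx":0,"wy":0,"wz":-0.58}
    - {"tx":-0.1,"ty":-0.5,"tz":1.5,"wx":0,"wy":0,"wz":-0.66}
    - {"tx":-0.1,"ty":-0.5,"tz":1.5,"wx":0,"wy":0,"wz":-0.7}
    - {"tx":-0.1,"ty":-0.5,"tz":1.5,"wx":0,"wy":0,"wz":-0.7}

```text
time: 11.25
eef_pos: [0.5551, -0.212, 0.2689]
tcp_rot: [0.839, 0.545, 0.0, 0.001]
contact_force: [0.4, 0.6, 1.7]
opening: 0.382
```

```bash
python3 -c "
from mv import *
c=imaging.read_camera('side');save(c,'side9',(290,160,380,250),8)
mv(.5550,-.2122,.273,2.023)
s=readout.get_state();print(s['wrist_torque'],s['qpos'])
"
```

```text
t 11.3 pos [ 0.55510696 -0.21200943  0.26892439] F [ 0.09301999 -0.4299583   1.12554354] open 0.38607446719062666 yaw 1.1511823323309216 
 shift [-0.22 -0.01 -4.08] rv [ 1.400e-03  8.000e-04 -8.718e-01]
[0.03468834 0.03342587 0.00199151] [-5.35464139e-01  2.57730630e-01  1.87789583e+00  4.76811258e-05
  1.00440928e+00 -1.68667213e+00]
```

View pics/side9.png

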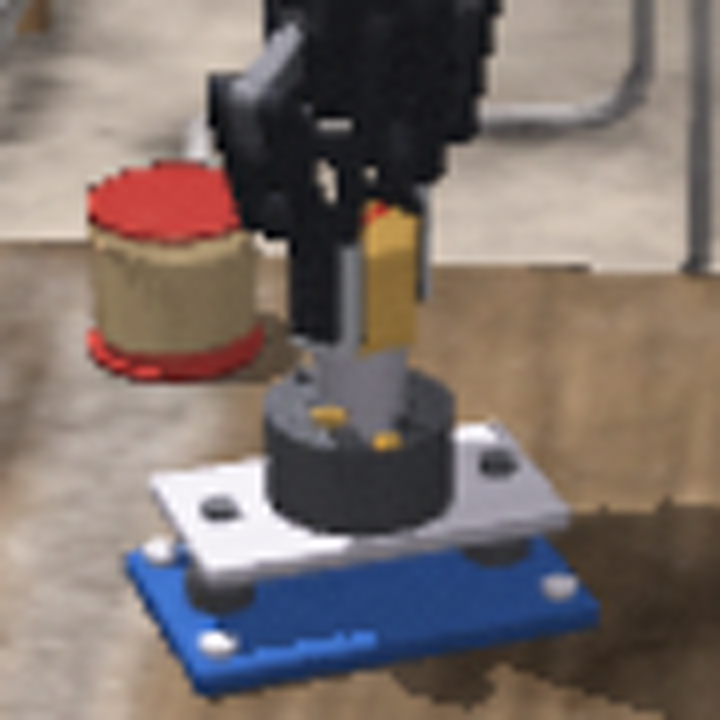

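>>> apply_moves:
  steps:
    - {"tx":0,"ty":0,"tz":0,"wx":0,"wy":0,"wz":-0.08}
    - {"tx":0,"ty":0,"tz":0,"wx":0,"wy":0,"wz":-0.18}
    - {"tx":0,"ty":0,"tz":0,"wx":0,"wy":0,"wz":-0.28}
    - {"tx":0,"ty":0,"tz":0,"wx":0,"wy":0,"wz":-0.38}
    - {"tx":0,"ty":0,"tz":0,"wx":0,"wy":0,"wz":-0.48}
    - {"tx":0,"ty":0,"tz":0,"wx":0,"wy":0,"wz":-0.58}
    - {"tx":0,"ty":0,"tz":0,"wx":0,"wy":0,"wz":-0.68}
    - {"tx":0,"ty":0,"tz":0,"wx":0,"wy":0,"wz":-0.76}
    - {"tx":0,"ty":0,"tz":0,"wx":0,"wy":0,"wz":-0.82}
    - {"tx":0,"ty":0,"tz":0,"wx":0,"wy":0,"wz":-0.86}
    - {"tx":0,"ty":0,"tz":0,"wx":0,"wy":0,"wz":-0.86}
    - {"tx":0,"ty":0,"tz":0,"wx":0,"wy":0,"wz":-0.86}

```text
time: 12.5
eef_pos: [0.5545, -0.2117, 0.2675]
tcp_rot: [0.536, 0.844, 0.0, -0.001]
contact_force: [-0.4, -0.0, -3.1]
opening: 0.389
```

```bash
python3 -c "
from mv import *
c=imaging.read_camera('side');save(c,'side10',(290,160,380,250),8)
mv(.5550,-.2122,.273,2.023)
s=readout.get_state();print(s['wrist_torque'],s['qpos'])
"
```

```text
t 12.55 pos [ 0.55458758 -0.21170776  0.26767808] F [ 0.12365    -0.09963566 -3.18431962] open 0.3846761620395646 yaw 2.0108524493101543 
 shift [-0.61  0.16 -5.32] rv [-0.0007 -0.0011 -0.0121]
[-0.02637064  0.04388174 -0.00553072] [-5.35479192e-01  2.58665574e-01  1.87937644e+00  9.82315445e-05
  1.00487825e+00 -2.54638475e+00]
```

View pics/side10.png

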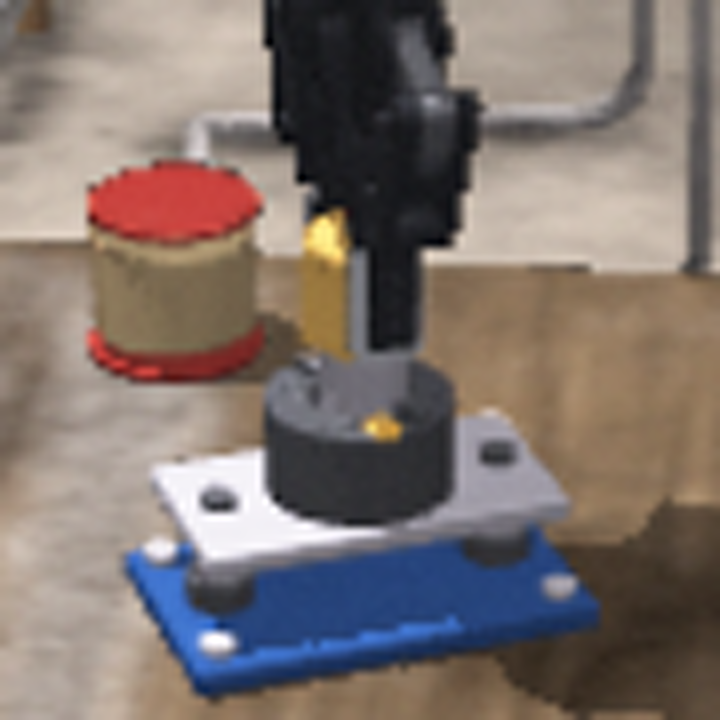

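>>> apply_moves:
  steps:
    - {"tx":0,"ty":0,"tz":1,"wx":0,"wy":0,"wz":0}
    - {"tx":0,"ty":0,"tz":2,"wx":0,"wy":0,"wz":0}
    - {"tx":0,"ty":0,"tz":3,"wx":0,"wy":0,"wz":0}
    - {"tx":0,"ty":0,"tz":4,"wx":0,"wy":0,"wz":0}
    - {"tx":0,"ty":0,"tz":5,"wx":0,"wy":0,"wz":0}
    - {"tx":0,"ty":0,"tz":6,"wx":0,"wy":0,"wz":0}
    - {"tx":0,"ty":0,"tz":6,"wx":0,"wy":0,"wz":0}
    - {"tx":0,"ty":0,"tz":6,"wx":0,"wy":0,"wz":0}

```text
time: 13.35
eef_pos: [0.5549, -0.2119, 0.263]
tcp_rot: [0.535, 0.845, -0.0, -0.0]
contact_force: [-1.8, 0.1, -0.6]
opening: 0.385
```

>>> apply_moves:
  steps:
    - {"tx":0,"ty":0,"tz":1,"wx":0,"wy":0,"wz":0}
    - {"tx":0,"ty":0,"tz":2,"wx":0,"wy":0,"wz":0}
    - {"tx":0,"ty":0,"tz":3,"wx":0,"wy":0,"wz":0}
    - {"tx":0,"ty":0,"tz":3,"wx":0,"wy":0,"wz":0}
    - {"tx":0,"ty":0,"tz":3,"wx":0,"wy":0,"wz":0}

```text
time: 13.85
eef_pos: [0.5549, -0.2119, 0.2597]
tcp_rot: [0.535, 0.845, 0.0, 0.0]
contact_force: [-1.8, 0.5, 1.5]
opening: 0.388
```

```bash
python3 -c "
from mv import *
c=imaging.read_camera('side');save(c,'side11',(290,160,380,250),8)
mv(.5550,-.2122,.273,2.023)
s=readout.get_state();print(s['wrist_torque'],s['qpos'])
"
```

```text
t 13.9 pos [ 0.55492907 -0.21189513  0.25972945] F [-0.45798128  0.87635704  0.39427997] open 0.3855019007680363 yaw 2.0120030310822674 
 shift [ -0.31  -0.06 -13.27] rv [ 0.0001  0.0002 -0.011 ]
[0.20858926 0.23914867 0.04727126] [-5.35446596e-01  2.70134575e-01  1.88201042e+00  5.01362423e-06
  9.89215215e-01 -2.54745239e+00]
```

View pics/side11.png

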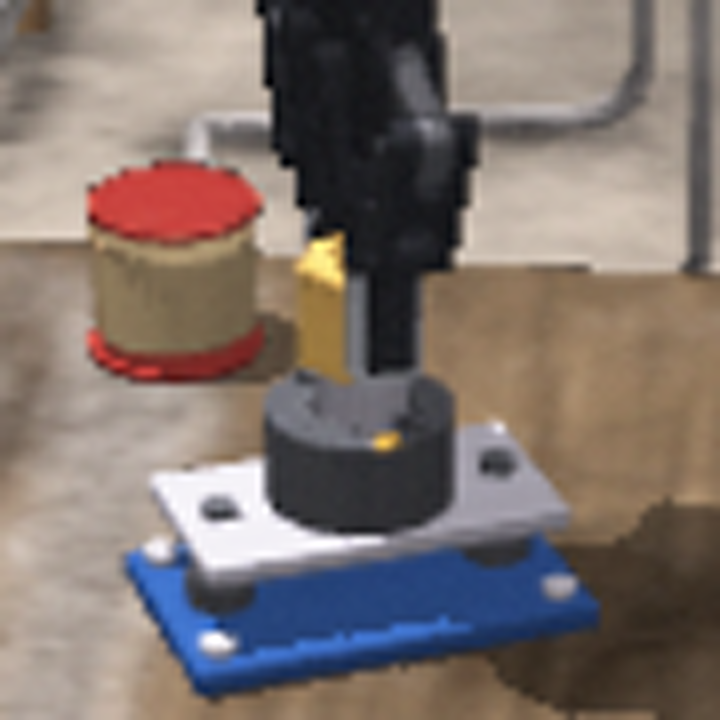

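>>> apply_moves:
  steps:
    - {"tx":0.1,"ty":-0.3,"tz":1,"wx":0,"wy":0,"wz":0}
    - {"tx":0.1,"ty":-0.3,"tz":2,"wx":0,"wy":0,"wz":0}
    - {"tx":0.1,"ty":-0.3,"tz":2,"wx":0,"wy":0,"wz":0.06}
    - {"tx":0.1,"ty":-0.3,"tz":2.4,"wx":0,"wy":0,"wz":0.14}
    - {"tx":0.1,"ty":-0.3,"tz":2.8,"wx":0,"wy":0,"wz":0.23}
    - {"tx":0.1,"ty":-0.3,"tz":3.2,"wx":0,"wy":0,"wz":0.32}
    - {"tx":0.1,"ty":-0.3,"tz":3.6,"wx":0,"wy":0,"wz":0.41}
    - {"tx":0.1,"ty":-0.3,"tz":3.9,"wx":0,"wy":0,"wz":0.5}
    - {"tx":0.1,"ty":-0.3,"tz":4.2,"wx":0,"wy":0,"wz":0.56}
    - {"tx":0.1,"ty":-0.3,"tz":4.3,"wx":0,"wy":0,"wz":0.6}
    - {"tx":0.1,"ty":-0.3,"tz":4.3,"wx":0,"wy":0,"wz":0.6}

```text
time: 15.0
eef_pos: [0.5546, -0.2121, 0.2554]
tcp_rot: [0.761, 0.649, -0.0, 0.0]
contact_force: [-1.4, -0.2, 2.0]
opening: 0.385
```

```bash
python3 -c "
from mv import *
c=imaging.read_camera('side');save(c,'side12',(290,160,380,250),8)
mv(.5550,-.2122,.273,.441)
s=readout.get_state();print(s['wrist_torque'],s['qpos'])
"
```

```text
t 15.05 pos [ 0.55461274 -0.21212346  0.25546813] F [-1.75574373 -1.05871816  3.01962828] open 0.38587943228770993 yaw 1.4129492880539318 
 shift [ -0.03   0.4  -17.53] rv [8.000e-04 4.000e-04 9.719e-01]
[0.10600233 0.26776937 0.02984328] [-5.35999168e-01  2.75599289e-01  1.88429273e+00 -5.40608066e-04
  9.80935406e-01 -1.94864811e+00]
```

View pics/side12.png

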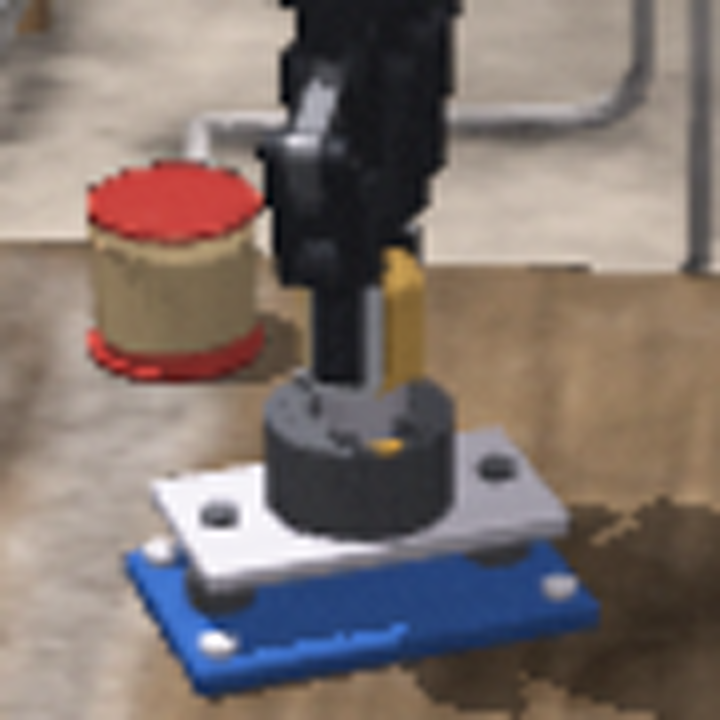

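>>> apply_moves:
  steps:
    - {"tx":0,"ty":-0.3,"tz":0.3,"wx":0,"wy":0,"wz":0.06}
    - {"tx":0,"ty":-0.3,"tz":0.8,"wx":0,"wy":0,"wz":0.15}
    - {"tx":0,"ty":-0.3,"tz":1.2,"wx":0,"wy":0,"wz":0.25}
    - {"tx":0,"ty":-0.3,"tz":1.6,"wx":0,"wy":0,"wz":0.35}
    - {"tx":0,"ty":-0.3,"tz":2.1,"wx":0,"wy":0,"wz":0.45}
    - {"tx":0,"ty":-0.3,"tz":2.6,"wx":0,"wy":0,"wz":0.55}
    - {"tx":0,"ty":-0.3,"tz":3.1,"wx":0,"wy":0,"wz":0.65}
    - {"tx":0,"ty":-0.3,"tz":3.5,"wx":0,"wy":0,"wz":0.75}
    - {"tx":0,"ty":-0.3,"tz":4,"wx":0,"wy":0,"wz":0.85}
    - {"tx":0,"ty":-0.3,"tz":4.4,"wx":0,"wy":0,"wz":0.93}
    - {"tx":0,"ty":-0.3,"tz":4.6,"wx":0,"wy":0,"wz":0.98}
    - {"tx":0,"ty":-0.3,"tz":4.6,"wx":0,"wy":0,"wz":0.98}

```text
time: 16.25
eef_pos: [0.5551, -0.212, 0.2516]
tcp_rot: [0.977, 0.215, 0.002, 0.001]
contact_force: [3.0, 1.1, 3.0]
opening: 0.383
```

>>> apply_moves:
  steps:
    - {"tx":0,"ty":0,"tz":0,"wx":0,"wy":0,"wz":0}
    - {"tx":0,"ty":0,"tz":0,"wx":0,"wy":0,"wz":0}
    - {"tx":0,"ty":0,"tz":0,"wx":0,"wy":0,"wz":0}
    - {"tx":0,"ty":0,"tz":0,"wx":0,"wy":0,"wz":0}

```text
time: 16.65
eef_pos: [0.5545, -0.212, 0.251]
tcp_rot: [0.977, 0.214, 0.001, 0.0]
contact_force: [3.6, -0.1, 3.3]
opening: 0.386
```

```bash
python3 -c "
from mv import *
c=imaging.read_camera('side');save(c,'side13',(290,160,380,250),8);save(c,'side13f')
mv(.5550,-.2122,.273,.441)
s=readout.get_state();print(s['wrist_torque'],s['qpos'])
"
```

```text
t 16.7 pos [ 0.55447958 -0.21196951  0.25091321] F [3.72475921 0.56343706 2.32969689] open 0.38891176911099656 yaw 0.4322060826706971 
 shift [  0.4    0.45 -22.09] rv [ 0.0011 -0.0009 -0.0088]
[ 0.03625346 -0.67271703 -0.02734611] [-5.35965939e-01  2.81578907e-01  1.88657472e+00  1.72593791e-04
  9.72032884e-01 -9.68268706e-01]
```

View pics/side13.png

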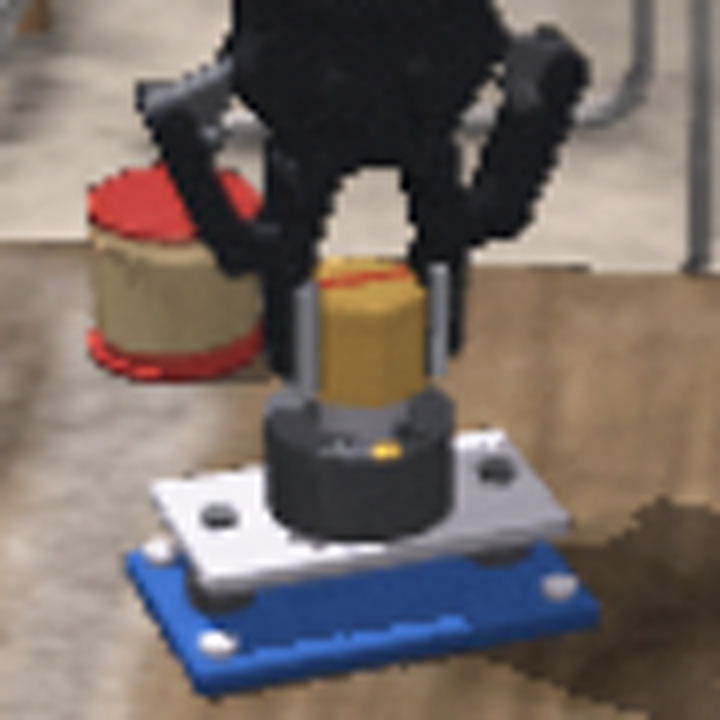

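View pics/side13f.png

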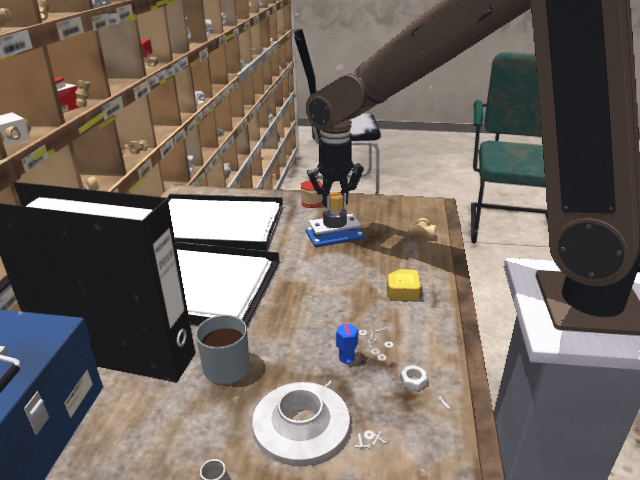

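>>> apply_moves:
  steps:
    - {"tx":0.4,"ty":0.2,"tz":0,"wx":0,"wy":0,"wz":0}
    - {"tx":0.4,"ty":0.2,"tz":0,"wx":0,"wy":0,"wz":0}
    - {"tx":0.4,"ty":0.2,"tz":0,"wx":0,"wy":0,"wz":0}
    - {"tx":0.4,"ty":0.2,"tz":0,"wx":0,"wy":0,"wz":0}
    - {"tx":0.4,"ty":0.2,"tz":0,"wx":0,"wy":0,"wz":0}
    - {"tx":0.4,"ty":0.2,"tz":0,"wx":0,"wy":0,"wz":0}

```text
time: 17.3
eef_pos: [0.5547, -0.212, 0.2507]
tcp_rot: [0.977, 0.214, 0.0, 0.0]
contact_force: [3.5, -0.1, 2.7]
opening: 0.384
```

```bash
python3 -c "
from mv import *
c=imaging.read_camera('side');save(c,'side14',(290,160,380,250),8)
mv(.5550,-.2122,.273,.441)
s=readout.get_state();print(s['wrist_torque'],s['dq'])
a=cv2.imread('pics/side8.png');b=cv2.imread('pics/side14.png');k=cv2.imread('pics/side6.png')
cv2.imwrite('pics/cmp.png',np.hstack([k[380:710,100:360],b[380:710,100:360]]))
"
```

```text
t 17.35 pos [ 0.55469405 -0.21196885  0.25068269] F [ 3.02729164 -0.64305324  2.93750636] open 0.38436612551414673 yaw 0.43202862053306834 
 shift [  0.18   0.35 -22.32] rv [ 0.0004 -0.     -0.009 ]
[-0.15023759 -0.52607202  0.0671804 ] [-3.31501591e-04 -7.48424880e-05 -1.68368848e-03 -2.02788860e-03
  1.90242580e-03 -1.15408955e-04]
```

View pics/cmp.png

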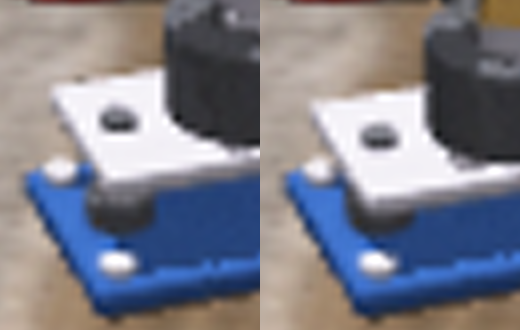

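```bash
python3 -c "
from plant import ctrl
print(ctrl.sign_off())"
```

```text
the job is handed in; nothing more can be done
None
```

The bolt is caught in the jig's thread, and I handed in with it still gripped, holding the nut plate about 6 mm of its 15 mm down. The job took about 17.4 s of the 54 s.

1. **Grasp:** I gripped the brass-headed bolt on two flats of its head.
2. **Set down:** I placed the lugs on the flat face, crosswise to the notches, and pressed the plate down about 4 mm.
3. **Backward turn:** I turned the bolt 89° anticlockwise. The downward push fell away to just the held weight. The picture showed the plate back up and the near lug at its notch, so the lugs had dropped.
4. **Forward turn:** I pressed the bolt to the notch floor, then turned it about 90.5° clockwise while lowering it with the thread.

**Last checks:**
- **Push:** it was about 6 N, which fits a plate 6 mm down.
- **Plate depth:** the tool height and the picture both gave about 6 mm.
- **Grip:** the gripper opening was steady at 33 mm.
- **Other things:** the last full side picture shows the mug, tape measure and blue look-alike bolt where they were. The hemp reel is partly behind the gripper, but its visible part has not moved.

**What disagreed:**
- **Camera mismatch:** the side and top cameras put the bolt and jig about 5 mm apart in y. I settled this by comparing both with the known position of the held bolt.
- **Sideways force:** about 3 N remained at the end. A small shift to relieve it made little difference.

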